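# Make up the whiteboard kit and the packing kit

## Robot

A 6-joint arm with a two-finger parallel gripper is mounted at the origin on a cart in front of the work surface, level with it; the furniture and walls round the work are solid. World frame = base frame: x ahead of the robot, y to its left, z up, the work surface at z = 0. Lengths are in m, angles in rad, forces in N, time in s.
With the tool pointing down it reaches from about 0.425 to 0.95 m from the base axis. Payload 3.5 kg.
Tool frame: the origin (TCP) lies at the very end of the fingers, on their centre line; the grasp point (between the pads) lies 19 mm behind it; z points along the fingers, y is the line along which they close (so a half turn about z gives the same grasp; the last joint's range is limited). The gripper opens to 85 mm and grips with 20 to 120 N. Pads are 22 mm wide; open, the fingers measure 114 mm over their backs; the gripper's body (76 mm by 85 mm) begins 54 mm behind the grasp point. The pads swing forward as they close: fully open they stand 13 mm farther back than shut.
Start: joints at [-1.473, 0.286, 1.577, -0, 1.279, -0.15], TCP at [0.166, -0.654, 0.195] pointing down, gripper open.
Joint ranges: [-2.77, 2.77], [-0.9, 2.22], [0.21, 2.48], [-1.53, 4.67], [0.24, 2.81], [-2.84, 2.84]. Speed limits (rad/s): [2.79, 2.79, 3.14, 3.14, 3.14, 3.14].

## Interface

Orientations are given as a 3x3 rotation matrix whose columns are the frame's x, y, z axes.
In Python, from rig import sensors, read_camera, camera_info, manip gives the robot as it stands.
- The arm moves only by the shell command python3 -m handwheel 'ROWS'. ROWS is JSON, a list of rows, each an object with "slide": the shift along the tool's x, y, z in m, a list of three; "delta_rot": the turn, a rotation vector about the tool's x, y, z in degrees, a list of three; "jaw": the closure, from 0 (fully open) to 1 (shut). A call has 1 to 20 rows; each row is the pose to reach, as a shift and turn from the pose commanded when the call began, along the tool's axes at that moment; what a row does not reach only later rows make up. A row lasts 1/12 s, in which the tool goes at most 41.7 mm and 7.16 degrees, less where a joint would pass 70% of its speed; a pose out of reach is approached as far as the arm can. A call with a gripper value outside its range is refused whole. The fingers move at their own pace and stop on an object; the grip force is fixed at half the most. Time passes only in rows, so rows that repeat a pose let the fingers close. It gives the time, the measured TCP pose, the force, the opening and the grip force at its end, in the units of the state.
- sensors.state(): the state, without advancing time (a new reading comes with each control period).
- read_camera(name): name is "scene" or "top"; returns (picture, depth): 384x512x3 uint8, red, green, blue; 384x512 float32, m along the optical axis (not along the pixel's ray), 0 where there is no reading.
- camera_info(name): a dict with "fovy" (degrees; the focal length in pixels is half the picture's height over the tangent of half this angle, whatever the lens; pixels are square), "cx", "cy" (the principal point, pixels), "dist" ([k1, k2, p1, p2, k3] as OpenCV has them; the pictures are not rectified), "world_to_cam" (4x4, takes a point from world to camera coordinates). Camera axes: x right, y up, looking along -z (the intrinsics and any distortion apply to the point x, -y, -z); pixel columns grow to the right and rows downward; lengths in m; the calibration is good to about 2 mm. A picture is of the moment at which its call begins. camera_info takes no time and is no camera call.
- manip.close_job(): hands the job in; it is judged then, once.
The state is a dict: "time": time; "q": joint angles; "qd": joint speeds; "joint_torque": joint torques, N m; "tool_pos": TCP position; "orientation": TCP orientation; "ft_force": force on the tool from outside, world axes, zero at the start; "ft_torque": the same for the moment, N m; "grip_width": opening from 0.0 (shut) to 1.0 (fully open); "grasp_force": force on a finger pad.
Only numpy, scipy, OpenCV 4.12 (cv2) and the standard library are available. Lean on these libraries where they do the work, as an engineer would, in place of code of your own. Each camera call takes 0.05 s, during which the arm holds its last target. There are 200 camera calls.

## Task

Make up two kits from the stock on the table: the board eraser and the marker go in the whiteboard tray (the one with two bays), and the box cutter, the tape measure and the glue stick go in the packing tray (the one with three bays), each in the middle of the bay shaped for it and resting on the tray's floor. The eraser lies on its felt, the cutter lies flat with its slide knob up, and the tape measure and glue stick stand upright, all as they are now; the rubber stamp and the pad of notes belong to neither kit, so leave them where they are.

Things in the scene. Friction and masses are not known exactly. Their poses are not given: they have to be found in the camera images.
- tray_whiteboard: Fixed grey tray 130 (x) x 186 (y) x 15 mm, floor 3 mm thick, walls 12 mm and solid lands 10 mm above it, bays lined with cork. Origin: centre of underside. Two bays along y: marker 30 x 151 mm, centre (x, y) = (-46, 0) mm; eraser 66 x 148 mm, centre (28, 0); a 26 mm land between. Finger cut-outs 60 mm long, floor-deep, beside the marker bay's middle: through the outer wall and 22 mm into the land.
- tray_packing: Fixed grey tray 130 (x) x 186 (y) x 15 mm, floor 3 mm thick, walls 12 mm and solid lands 10 mm above it, bays lined with cork. Origin: centre of underside. Bays (x by y): cutter 46 x 178 mm, centre (-38, 0) mm; beyond a 26 mm land, tape measure 50 x 86, centre (36, -46), and glue 50 x 46, centre (36, 66). Finger cut-outs 60 mm long, floor-deep, beside the cutter bay's middle: through the outer wall and 22 mm into the land.
- eraser: Whiteboard eraser, a dark blue block 50 (x) x 132 (y) x 32 (z) mm on a black felt, lying on the felt; 60 g. Origin: centre of its underside. Either way round fits.
- marker_mid (a point): Centre of the marker pen, a white round barrel with a red cap, 135 mm long along its y axis and 16 mm thick, lying on its side; 20 g; the point lies on its axis, 8 mm above the table. Either way round fits.
- cutter: Snap-blade box cutter with a flat white case, 30 (x) x 162 (y) x 14 mm (17 with its slide knob), lying flat; 90 g. Origin: centre of its underside. Either way round fits.
- measure: Tape measure, yellow and black case 33 (x) x 70 (y) x 60 (z) mm, standing on its edge; 180 g. Origin: centre of its underside. Either way round fits.
- glue: Glue stick, a white tube with a red cap, 29 mm in diameter and 89 mm tall, standing upright; 35 g. Origin: centre of its underside.
- stamp: Rubber stamp with a brown wooden grip, 27 x 50 x 73 mm, standing loose; not part of a kit. Origin: centre of its underside.
- notes: Pad of pink sticky notes, 53 x 53 x 12 mm, lying loose; not part of a kit. Origin: centre of its underside.
Things that resemble listed ones, but are neither listed nor needed, are in the scene too. Leave any orange look-alike of the eraser alone.

How it is judged:
By the outcome, as a careful person would: the job done as asked, in the order asked, and still so for the second after the job is handed in, with the robot touching nothing.
It also fails if it takes over 109 s, if anything falls off the work surface, if the arm or the gripper's body presses on something with over 40 N, if the wrist force passes 120 N, or if a joint passes its speed limit or range.

## Working session

There is one attempt and no reset: what is moved stays moved. The work goes in short steps, Python scripts to look and compute and a shell command to move; the robot and the scene stay as the last step left them, time stands still between calls to the robot, and variables do not carry over. Pictures are saved under pics/ and viewed, at most 14 in all, crops included, and the job is handed in when it is done.

```bash
mkdir -p pics && ls
python3 - <<'E'
from rig import sensors, read_camera, camera_info
import cv2, numpy as np
s=sensors.state(); print(s['time'],s['tool_pos'],np.round(s['orientation'],3).tolist(),s['grip_width'])
for n in ('top','scene'):
    p,d=read_camera(n); np.savez(f'{n}0.npz',p=p,d=d); cv2.imwrite(f'pics/{n}0.png',p[...,::-1])
    c=camera_info(n); print(n,c['fovy'],c['cx'],c['cy'],c['dist'],np.round(c['world_to_cam'],3).tolist())
    cv2.imwrite(f'pics/{n}0.png',cv2.resize(p[...,::-1],(800,600),interpolation=cv2.INTER_CUBIC))
E
```

```text
pics
0.0 [ 0.16551363 -0.65361689  0.1938385 ] [[0.969, 0.245, -0.0], [0.245, -0.969, 0.002], [0.0, -0.002, -1.0]] 1.001994129995884
top 57.41277503681571 255.11555829120763 191.37988250019842 [0.03208029 0.         0.         0.         0.        ] [[-0.023, -1.0, -0.006, 0.018], [0.993, -0.024, 0.116, -0.494], [-0.116, -0.003, 0.993, -1.127], [0.0, 0.0, 0.0, 1.0]]
scene 56.04860898324974 256.4513752147381 196.56553737514852 [-0.04391951  0.          0.          0.          0.        ] [[-0.671, -0.741, -0.006, 0.347], [0.505, -0.464, 0.727, -0.292], [-0.542, 0.485, 0.686, -0.726], [0.0, 0.0, 0.0, 1.0]]
```

View pics/top0.png

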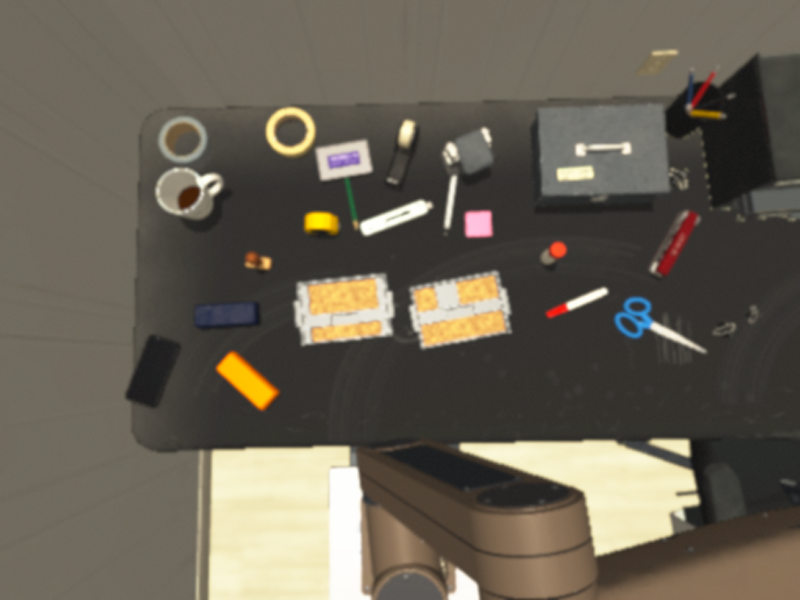

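View pics/scene0.png

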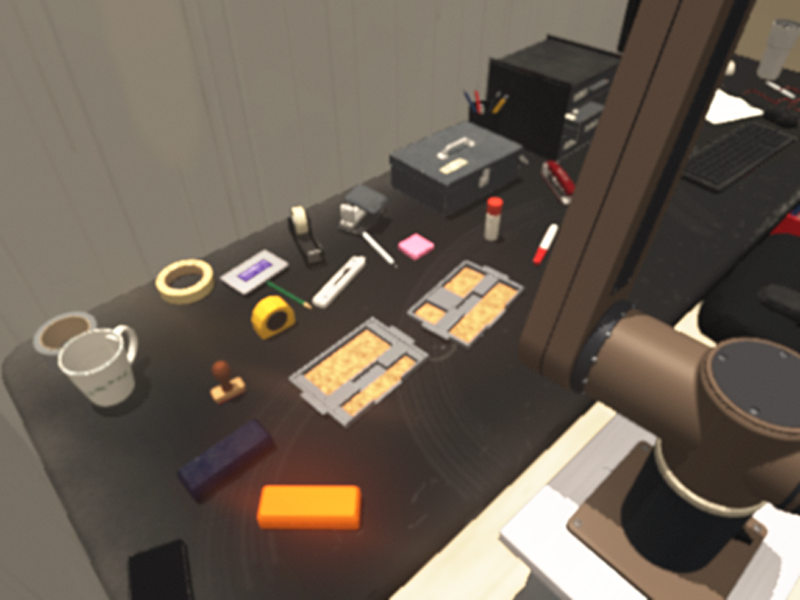

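The top view (800x600) shows the eraser at (226,314), marker (577,302), glue (555,252), cutter (396,217) and tape measure (322,223). The whiteboard tray is at (344,310), the packing tray at (460,310). The stamp (258,262), the notes (479,223), an orange look-alike eraser and a red knife are also there. Next I'll turn these into world coordinates.

```bash
cat > h.py <<'E'
import numpy as np, cv2
from rig import sensors, read_camera, camera_info
def cal(n):
    c=camera_info(n); f=192/np.tan(np.radians(c['fovy']/2))
    return np.array([[f,0,c['cx']],[0,f,c['cy']],[0,0,1]]),np.array(c['dist']),np.array(c['world_to_cam'])
def rays(n,uv):
    K,D,T=cal(n); r=cv2.undistortPoints(np.float64(uv).reshape(-1,1,2),K,D)[:,0]
    return np.c_[r[:,0],-r[:,1],-np.ones(len(r))],T
def at_z(n,uv,z):   # pixels (512x384) -> world on plane z
    r,T=rays(n,uv); d=r@T[:3,:3]; o=-T[:3,:3].T@T[:3,3]
    return o+d*((z-o[2])/d[:,2])[:,None]
def cloud(n,dep):
    v,u=np.mgrid[:384,:512]; r,T=rays(n,np.c_[u.ravel(),v.ravel()])
    return (((r*dep.reshape(-1,1))-T[:3,3])@T[:3,:3]).reshape(384,512,3)
def px(n,P):
    K,D,T=cal(n); P=np.atleast_2d(P); c=P@T[:3,:3].T+T[:3,3]; c=c*[1,-1,-1]
    return cv2.projectPoints(c,np.zeros(3),np.zeros(3),K,D)[0][:,0]
E
python3 - <<'E'
from h import *
a=np.load('top0.npz'); p,d=a['p'],a['d']; W=cloud('top',d)
for u,v in [(330,260),(200,160),(430,170),(100,250),(300,240)]:
    print('table',np.round(W[v-3:v+4,u-3:u+4].reshape(-1,3).mean(0),4), W[v-3:v+4,u-3:u+4,2].std().round(4))
R={'eraser':(120,188,172,212),'marker':(345,180,395,206),'cutter':(226,125,279,153),'measure':(190,130,220,155),'glue':(343,150,366,172),'stamp':(150,155,180,178),'notes':(295,132,317,154),'wb':(185,170,256,224),'pk':(258,170,332,226)}
for k,(a,b,c,e) in R.items():
    w=W[b:e,a:c].reshape(-1,3); m=w[:,2]>0.006; w=w[m]
    r=cv2.minAreaRect(np.float32(w[:,:2]*1000)); z=w[:,2]
    print(k,m.sum(),'rect',np.round(r[0],1),np.round(r[1],1),round(r[2],1),'zmax',np.percentile(z,[50,95]).round(4))
im=cv2.resize(p[120:226,110:400][...,::-1],None,fx=2.75,fy=2.75,interpolation=cv2.INTER_CUBIC); cv2.imwrite('pics/c1.png',im)
E
```

```text
table [ 0.2643 -0.2348 -0.0006] 0.0022
table [ 0.6101  0.192  -0.0015] 0.0024
table [ 0.5525 -0.5742  0.0192] 0.0208
table [0.3155 0.5188 0.0082] 0.002
table [ 0.3315 -0.1388 -0.0006] 0.0022
eraser 615 rect [442.4 224.6] [467.7  73.1] 78.6 zmax [0.0304 0.0344]
marker 180 rect [ 435.6 -220.5] [ 71.4 465.3] 9.9 zmax [0.0133 0.0177]
cutter 405 rect [555.4 -25.9] [355.9 168.8] 17.1 zmax [0.0123 0.0169]
measure 254 rect [532.3  78.9] [369.3  70.8] 34.8 zmax [0.0506 0.0599]
glue 128 rect [ 476.8 -160.9] [ 27. 401.] 33.7 zmax [0.0844 0.0906]
stamp 129 rect [485.1 162.2] [400.   63.8] 61.1 zmax [0.03   0.0734]
notes 228 rect [ 516.6 -106.4] [ 65.5 375.1] 65.0 zmax [0.011  0.0149]
wb 1073 rect [456.4 120.2] [220.6 208.4] 7.4 zmax [0.0129 0.0173]
pk 999 rect [ 465.  -101.2] [148.5 254.4] 14.9 zmax [0.0128 0.0178]
```

View pics/c1.png

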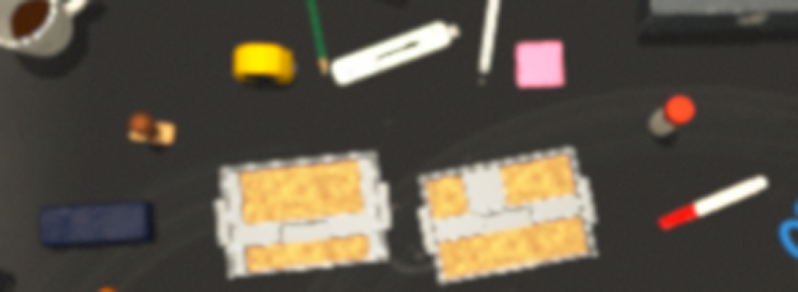

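The crop shows all five items, both trays and the distractors clearly. The trays are turned a few degrees; the marker bay is on the near side and the tape and glue bays on the far side. The zero-depth pixels spoiled the rectangles, so I'll redo them with colour and height masks.

```bash
cat > fit.py <<'E'
from h import *
def world_mask_rect(n,mask,z):
    ys,xs=np.nonzero(mask); w=at_z(n,np.c_[xs,ys],z)[:,:2]*1000
    return cv2.minAreaRect(np.float32(w)), w.mean(0)
E
python3 - <<'E'
from fit import *
a=np.load('top0.npz'); p,d=a['p'].astype(int),a['d']; W=cloud('top',d); ok=d>0.1
hsv=cv2.cvtColor(a['p'],cv2.COLOR_RGB2HSV).astype(int)
h,s,v=hsv[...,0],hsv[...,1],hsv[...,2]
def run(k,box,m,z):
    x0,y0,x1,y1=box; M=np.zeros_like(m); M[y0:y1,x0:x1]=m[y0:y1,x0:x1]
    n,l,st,_=cv2.connectedComponentsWithStats(M.astype(np.uint8)); M=l==1+np.argmax(st[1:,4])
    r,c=world_mask_rect('top',M,z); print(k,M.sum(),'rect',np.round(r[0],1),np.round(r[1],1),round(r[2],1),'mean',np.round(c,1),'zmed',np.median(W[M&ok][:,2]).round(4)); return M
Z=W[...,2]
run('eraser',(118,185,174,215),(Z>.02)&ok,.032)
run('eraserC',(118,185,174,215),(s>80)&(v>35)&(h>100)&(h<135),.028)
run('marker',(345,180,395,206),(v>110),.008)
run('cutter',(226,125,282,155),(v>130),.012)
run('measure',(190,130,220,155),(Z>.045)&ok,.060)
run('glue',(343,150,368,172),(Z>.075)&ok,.089)
run('wb',(185,170,256,224),(v>90),.013)
run('pk',(258,170,332,226),(v>90),.013)
cork=(h>8)&(h<25)&(s>90)&(v>120)
for k,b in {'wb_er':(190,174,255,202),'wb_mk':(190,203,255,222),'pk_cut':(262,190,332,224),'pk_glue':(262,180,285,202),'pk_tape':(290,170,330,195)}.items(): 
    run(k,b,cork,.006)
E
```

```text
eraser 584 rect [470.7 369.9] [ 48.3 130.6] 2.0 mean [470.7 370.2] zmed 0.0306
eraserC 110 rect [464.7 393.1] [35.8 80.7] 3.8 mean [459.3 406.5] zmed 0.0308
marker 266 rect [ 480.9 -372.9] [ 21.7 143. ] 21.8 mean [ 481.2 -373.2] zmed 0.0109
cutter 476 rect [676.   13.2] [ 39.3 175.6] 17.0 mean [676.6  13.8] zmed 0.0118
measure 161 rect [656.3 165.6] [52.3 33.3] 88.6 mean [657.2 166.3] zmed 0.0546
glue 72 rect [ 578.6 -314.6] [28.3 25.5] 88.5 mean [ 578.8 -314.6] zmed 0.0871
wb 2550 rect [478.9 124.5] [138.7 216. ] 4.7 mean [478.5 124.7] zmed 0.0044
pk 2560 rect [ 471.6 -122.2] [138.8 215.3] 9.3 mean [ 471.1 -122.3] zmed 0.0039
wb_er 825 rect [506.4 127.3] [ 66.6 145.6] 4.7 mean [507.3 127.4] zmed 0.0027
wb_mk 365 rect [430.8 121. ] [ 29.9 148.1] 5.8 mean [431.5 121. ] zmed 0.0029
pk_cut 689 rect [ 432.8 -129.3] [ 44.6 176.2] 9.6 mean [ 432.8 -129.6] zmed 0.0022
pk_glue 185 rect [496.8 -50.8] [47.7 44.2] 10.0 mean [496.7 -50.9] zmed 0.0026
pk_tape 363 rect [ 515.1 -162.4] [49.6 84. ] 10.6 mean [ 514.9 -162.3] zmed 0.0023
```

```bash
cat > plan.py <<'E'
# usage: plan.py x,y,z,heading ...  (mm, deg; heading = object x-axis, tool y along it) -> rows relative to present pose
import sys; from h import *; from scipy.spatial.transform import Rotation as Ro
s=sensors.state(); R0=np.array(s['orientation']); p0=np.array(s['tool_pos'])
print('t',round(s['time'],2),'p',np.round(p0*1000,1),'w',round(s['grip_width'],3),'q',np.round(s['q'],2))
for a in sys.argv[1:]:
    x,y,z,h=map(float,a.split(',')); c,n=np.cos(np.radians(h)),np.sin(np.radians(h))
    Rt=np.array([[-n,c,0],[c,n,0],[0,0,-1.]]); sl=R0.T@(np.array([x,y,z])/1000-p0); rv=np.degrees(Ro.from_matrix(R0.T@Rt).as_rotvec())
    print(a,'slide',np.round(sl,4).tolist(),'rot',np.round(rv,1).tolist(),'rows',round(max(np.linalg.norm(sl)/.0417,np.linalg.norm(rv)/7.16),1))
E
python3 - <<'E'
from h import *
a=np.load('top0.npz'); d=a['d']; W=cloud('top',d)
for k,(x0,y0,x1,y1) in {'orange':(130,215,185,265),'stamp':(150,155,180,178),'measure':(188,128,222,156),'notes':(290,128,320,156)}.items():
    w=W[y0:y1,x0:x1].reshape(-1,3); w=w[(d[y0:y1,x0:x1].ravel()>.1)&(w[:,2]>.009)]*1000
    r=cv2.minAreaRect(np.float32(w[:,:2])); print(k,np.round(r[0],1),np.round(r[1],1),round(r[2],1)); print(np.round(cv2.boxPoints(r)).tolist(), np.percentile(w[:,2],98).round())
E
python3 plan.py 420,-400,200,40 500,-150,200,92 500,150,200,92 470.5,370,150,92
```

```text
orange [333.3 327.5] [130.6  48.8] 47.6
[[271.0, 296.0], [307.0, 263.0], [395.0, 359.0], [359.0, 392.0]] 36.0
stamp [583.1 309.2] [49.1 24.7] 79.4
[[566.0, 287.0], [591.0, 283.0], [600.0, 331.0], [575.0, 336.0]] 73.0
measure [659.7 168.7] [67.7 33.7] 87.4
[[641.0, 136.0], [675.0, 134.0], [678.0, 202.0], [644.0, 203.0]] 60.0
notes [ 657.  -171.6] [51.  49.9] 88.4
[[631.0, -196.0], [681.0, -198.0], [683.0, -147.0], [633.0, -145.0]] 15.0
t 0.1 p [ 165.5 -653.7  194. ] w 1.0 q [-1.47  0.29  1.58  0.    1.28 -0.15]
420,-400,200,40 slide [0.3089, -0.1835, -0.0055] rot [-0.1, -0.1, -115.8] rows 16.2
500,-150,200,92 slide [0.4478, -0.4063, -0.005] rot [0.0, -0.2, -167.8] rows 23.4
500,150,200,92 slide [0.5214, -0.6971, -0.0044] rot [0.0, -0.2, -167.8] rows 23.4
470.5,370,150,92 slide [0.5467, -0.9175, 0.0461] rot [0.0, -0.2, -167.8] rows 25.6
```

```bash
python3 plan.py 420,-400,200,-36 500,-100,200,2 500,150,200,2
```

```text
t 0.1 p [ 165.5 -653.7  194. ] w 1.0 q [-1.47  0.29  1.58  0.    1.28 -0.15]
420,-400,200,-36 slide [0.3089, -0.1835, -0.0055] rot [-0.1, -0.1, -39.8] rows 8.6
500,-100,200,2 slide [0.4601, -0.4548, -0.0049] rot [-0.1, -0.1, -77.8] rows 15.5
500,150,200,2 slide [0.5214, -0.6971, -0.0044] rot [-0.1, -0.1, -77.8] rows 20.9
```

```bash
python3 -m handwheel '[{"slide":[0.31,-0.18,-0.005],"delta_rot":[0,0,-40],"jaw":0},{"slide":[0.31,-0.18,-0.005],"delta_rot":[0,0,-40],"jaw":0},{"slide":[0.31,-0.18,-0.005],"delta_rot":[0,0,-40],"jaw":0},{"slide":[0.31,-0.18,-0.005],"delta_rot":[0,0,-40],"jaw":0},{"slide":[0.31,-0.18,-0.005],"delta_rot":[0,0,-40],"jaw":0},{"slide":[0.31,-0.18,-0.005],"delta_rot":[0,0,-40],"jaw":0},{"slide":[0.31,-0.18,-0.005],"delta_rot":[0,0,-40],"jaw":0},{"slide":[0.31,-0.18,-0.005],"delta_rot":[0,0,-40],"jaw":0},{"slide":[0.46,-0.455,-0.005],"delta_rot":[0,0,-77.8],"jaw":0},{"slide":[0.46,-0.455,-0.005],"delta_rot":[0,0,-77.8],"jaw":0},{"slide":[0.46,-0.455,-0.005],"delta_rot":[0,0,-77.8],"jaw":0},{"slide":[0.46,-0.455,-0.005],"delta_rot":[0,0,-77.8],"jaw":0},{"slide":[0.46,-0.455,-0.005],"delta_rot":[0,0,-77.8],"jaw":0},{"slide":[0.46,-0.455,-0.005],"delta_rot":[0,0,-77.8],"jaw":0},{"slide":[0.46,-0.455,-0.005],"delta_rot":[0,0,-77.8],"jaw":0},{"slide":[0.46,-0.455,-0.005],"delta_rot":[0,0,-77.8],"jaw":0}]' && python3 plan.py 470.5,370,120,2 470.5,370,11,2
```

```text
time: 1.43
tool_pos: [0.4993, -0.0999, 0.1999]
orientation: [[-0.035, 0.999, -0.0], [0.999, 0.035, 0.0], [0.0, -0.0, -1.0]]
ft_force: [0.5, -0.1, 0.5]
grip_width: 0.998
grasp_force: 0.0
t 1.43 p [499.3 -99.9 199.9] w 0.998 q [-0.4  -0.09  1.97  0.    1.26 -0.43]
470.5,370,120,2 slide [0.4706, -0.0124, 0.08] rot [-0.0, -0.0, -0.0] rows 11.5
470.5,370,11,2 slide [0.4705, -0.0124, 0.189] rot [-0.0, -0.0, -0.0] rows 12.2
```

```bash
python3 -m handwheel '[{"slide":[0.47,-0.0125,0.08],"delta_rot":[0,0,0],"jaw":0},{"slide":[0.47,-0.0125,0.08],"delta_rot":[0,0,0],"jaw":0},{"slide":[0.47,-0.0125,0.08],"delta_rot":[0,0,0],"jaw":0},{"slide":[0.47,-0.0125,0.08],"delta_rot":[0,0,0],"jaw":0},{"slide":[0.47,-0.0125,0.08],"delta_rot":[0,0,0],"jaw":0},{"slide":[0.47,-0.0125,0.08],"delta_rot":[0,0,0],"jaw":0},{"slide":[0.47,-0.0125,0.08],"delta_rot":[0,0,0],"jaw":0},{"slide":[0.47,-0.0125,0.08],"delta_rot":[0,0,0],"jaw":0},{"slide":[0.47,-0.0125,0.08],"delta_rot":[0,0,0],"jaw":0},{"slide":[0.47,-0.0125,0.08],"delta_rot":[0,0,0],"jaw":0},{"slide":[0.47,-0.0125,0.08],"delta_rot":[0,0,0],"jaw":0},{"slide":[0.47,-0.0125,0.08],"delta_rot":[0,0,0],"jaw":0},{"slide":[0.47,-0.0125,0.115],"delta_rot":[0,0,0],"jaw":0},{"slide":[0.47,-0.0125,0.14],"delta_rot":[0,0,0],"jaw":0},{"slide":[0.47,-0.0125,0.14],"delta_rot":[0,0,0],"jaw":0}]'
python3 - <<'E'
from h import *
p,d=read_camera('scene'); q,_=read_camera('top')
cv2.imwrite('pics/e1.png',np.hstack([cv2.resize(p[230:384,60:290][...,::-1],(448,300)),cv2.resize(q[130:270,60:220][...,::-1],(343,300))]))
E
python3 plan.py 470.5,370,11,2
```

```text
time: 2.68
tool_pos: [0.4657, 0.3653, 0.0534]
orientation: [[-0.036, 0.999, -0.011], [0.999, 0.036, -0.006], [-0.006, -0.011, -1.0]]
ft_force: [-1.8, -1.4, -0.8]
grip_width: 1.006
grasp_force: 0.0
t 2.78 p [469.5 366.6  59. ] w 1.002 q [0.49 0.26 1.87 0.   1.01 0.46]
470.5,370,11,2 slide [0.0034, 0.0013, 0.048] rot [-0.2, 0.1, -0.0] rows 1.2
```

View pics/e1.png

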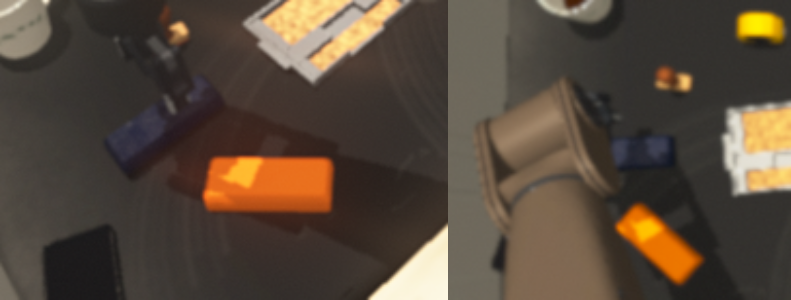

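The scene view shows the fingers straddling the blue eraser, about (165,105) in the crop, and the orange block is clear. I'll lower and grip.

```bash
python3 -m handwheel '[{"slide":[0,0,0.025],"delta_rot":[0,0,0],"jaw":0},{"slide":[0,0,0.04],"delta_rot":[0,0,0],"jaw":0},{"slide":[0,0,0.049],"delta_rot":[0,0,0],"jaw":0},{"slide":[0,0,0.049],"delta_rot":[0,0,0],"jaw":0},{"slide":[0,0,0.049],"delta_rot":[0,0,0],"jaw":0},{"slide":[0,0,0.049],"delta_rot":[0,0,0],"jaw":1},{"slide":[0,0,0.049],"delta_rot":[0,0,0],"jaw":1},{"slide":[0,0,0.049],"delta_rot":[0,0,0],"jaw":1},{"slide":[0,0,0.049],"delta_rot":[0,0,0],"jaw":1},{"slide":[0,0,0.049],"delta_rot":[0,0,0],"jaw":1},{"slide":[0,0,0.049],"delta_rot":[0,0,0],"jaw":1},{"slide":[0,0,0.049],"delta_rot":[0,0,0],"jaw":1}]'; python3 plan.py
```

```text
time: 3.78
tool_pos: [0.4706, 0.3672, 0.0113]
orientation: [[-0.035, 0.999, -0.0], [0.999, 0.035, -0.0], [-0.0, -0.0, -1.0]]
ft_force: [-0.0, 0.0, -0.4]
grip_width: 0.011
grasp_force: 0.0
t 3.78 p [470.6 367.2  11.3] w 0.011 q [0.49 0.33 1.89 0.   0.92 0.46]
```

Run:
```python
from h import *
p,d=read_camera('scene'); q,e=read_camera('top')
cv2.imwrite('pics/e2.png',np.hstack([cv2.resize(p[230:384,60:290][...,::-1],(448,300)),cv2.resize(q[150:230,70:160][...,::-1],(343,300))]))
```

```text
(no output)
```

View pics/e2.png

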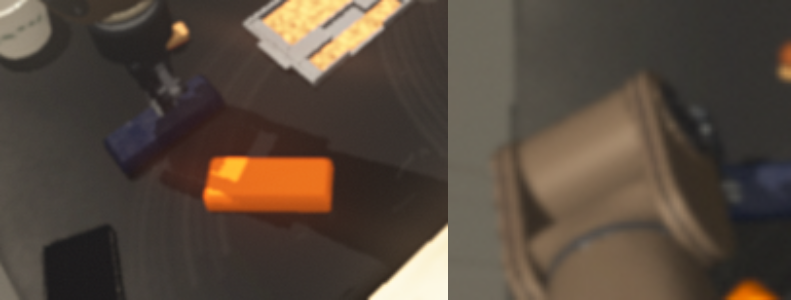

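Run:
```python
from h import *
p,d=read_camera('scene'); W=cloud('scene',d)
s=sensors.state(); print(s['tool_pos'],s['grip_width'],s['grasp_force'],s['ft_force'])
f=lambda P:(px('scene',P)-[60,230])*[448/230,300/154]
print('tcp',f(np.array(s['tool_pos'])), f([.4707,.370,.032]))
T=cal('scene')[2]; print('cam',-T[:3,:3].T@T[:3,3])
cv2.imwrite('pics/e3.png',cv2.resize(p[255:330,100:200][...,::-1],(800,600),interpolation=cv2.INTER_CUBIC))
M=(d>.1)&(W[...,2]>.024)&(W[...,2]<.036); M[:250]=0; M[330:]=0; M[:,:100]=0; M[:,190:]=0
w=W[M]*1000; r=cv2.minAreaRect(np.float32(w[:,:2])); print(r, M.sum())
```

```text
[0.47050437 0.36721958 0.01114751] -0.001222982764559969 0.0 [-0.20760109  0.0599707   0.54286867]
tcp [[171.45563896 124.45709898]] [[165.15586225 115.74670551]]
cam [-0.01345286  0.47424855  0.71295339]
((412.82232666015625, 371.66143798828125), (165.08572387695312, 129.51109313964844), 1.039550542831421) 1446
```

View pics/e3.png

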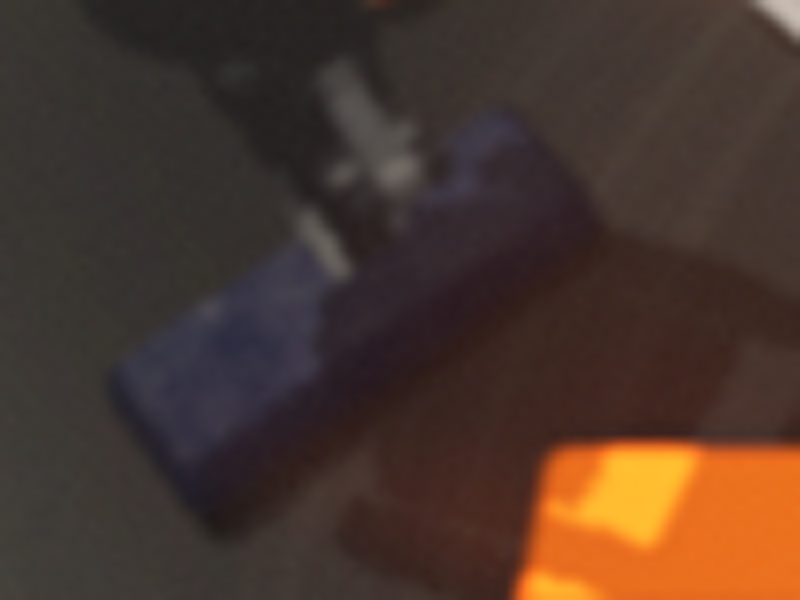

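Run:
```python
from h import *
p,d=read_camera('scene'); W=cloud('scene',d)*1000
for cx,cy in [(315,225),(330,245),(342,268),(370,200),(395,170),(350,100),(365,130),(440,190),(250,300),(300,380),(200,330),(500,200),(150,380),(430,330),(480,450)]:
    u,v=int(100+cx/8),int(255+cy/8); print((cx,cy),np.round(W[v,u]),d[v,u].round(3),p[v,u])
```

```text
(315, 225) [465. 377.  71.] 0.747 [93 87 84]
(330, 245) [466. 375.  60.] 0.756 [95 90 85]
(342, 268) [464. 376.  51.] 0.761 [98 92 89]
(370, 200) [411. 374. 140.] 0.672 [50 43 41]
(395, 170) [414. 366. 141.] 0.677 [112 105 100]
(350, 100) [431. 366. 152.] 0.678 [85 80 78]
(365, 130) [423. 367. 149.] 0.676 [86 81 79]
(440, 190) [482. 338.  31.] 0.803 [61 52 63]
(250, 300) [486. 396.  31.] 0.776 [59 56 71]
(300, 380) [455. 398.  32.] 0.758 [58 52 67]
(200, 330) [485. 410.  32.] 0.769 [56 56 71]
(500, 200) [468. 329.  30.] 0.8 [53 41 47]
(150, 380) [484. 428.  29.] 0.761 [60 58 71]
(430, 330) [452. 363.  21.] 0.781 [44 28 33]
(480, 450) [424. 368.  -1.] 0.779 [68 41 36]
```

Run:
```python
from h import *
p,d=read_camera('scene'); W=cloud('scene',d)*1000
u,v=np.meshgrid(np.arange(512),np.arange(384))
m=(d>.1)&(np.hypot(W[...,0]-470,W[...,1]-367)<75)&(W[...,2]>38)
w=W[m]
for z in range(38,200,8):
    k=w[(w[:,2]>=z)&(w[:,2]<z+8)]
    if len(k): print(z,len(k),'x',np.percentile(k[:,0],[2,98]).round(),'y',np.percentile(k[:,1],[2,98]).round())
for vv in range(270,296,2): print(vv,[int(W[vv,uu,2]) for uu in range(132,156,2)])
```

```text
46 6 x [463. 468.] y [358. 377.]
54 23 x [457. 472.] y [359. 378.]
62 17 x [456. 477.] y [361. 378.]
70 4 x [465. 467.] y [376. 378.]
78 3 x [464. 475.] y [378. 378.]
86 6 x [443. 477.] y [376. 380.]
94 28 x [440. 464.] y [365. 379.]
102 11 x [435. 460.] y [368. 378.]
110 33 x [430. 483.] y [350. 385.]
118 21 x [419. 480.] y [373. 385.]
126 41 x [409. 477.] y [355. 385.]
134 109 x [408. 453.] y [350. 384.]
142 69 x [417. 454.] y [348. 387.]
150 75 x [426. 458.] y [349. 387.]
158 51 x [428. 440.] y [356. 378.]
166 29 x [432. 435.] y [357. 376.]
174 84 x [432. 459.] y [336. 404.]
182 116 x [432. 466.] y [337. 405.]
190 118 x [432. 463.] y [340. 405.]
198 129 x [433. 464.] y [337. 405.]
270 [134, 131, 140, 152, 150, 147, 149, 148, 147, 0, -1, 0]
272 [130, 126, 125, 132, 125, 110, 147, 147, 143, 132, 132, 141]
274 [91, 119, 117, 111, 97, 98, 141, 144, 143, 140, 141, 139]
276 [0, 115, 102, 105, 101, 131, 133, 142, 140, 139, 138, 138]
278 [0, 0, 95, 98, 95, 133, 140, 139, 139, 138, 136, 132]
280 [0, -1, 67, 91, 107, 121, 141, 139, 137, 135, 30, 29]
282 [1, 1, 0, 73, 99, 110, 124, 136, 135, 29, 32, 31]
284 [0, 0, 0, 55, 67, 93, 69, 60, 59, 30, 29, 30]
286 [1, 0, 29, 30, 60, 56, 60, 58, 31, 31, 31, 30]
288 [33, 33, 32, 30, 29, 51, 31, 30, 31, 33, 32, 31]
290 [29, 32, 33, 31, 31, 32, 30, 29, 31, 30, 30, 31]
292 [32, 29, 32, 32, 32, 33, 30, 32, 32, 33, 33, 30]
294 [30, 31, 29, 31, 31, 31, 31, 29, 33, 31, 28, 25]
```

The depth cloud puts the shut fingertips near z = 48 mm at (465, 368). The reported TCP height is 11 mm, and no force is felt. So the real tips sit about 35 mm higher than reported, and the eraser was not touched. I'll open, lower in a small step, and re-measure.

```bash
cat > tip.py <<'E'
from h import *
def tip(zmin=38):
    s=sensors.state(); t=np.array(s['tool_pos'])*1000
    p,d=read_camera('scene'); W=cloud('scene',d)*1000
    m=(d>.1)&(np.hypot(W[...,0]-t[0],W[...,1]-t[1])<75)&(W[...,2]>zmin)
    n,l,st,_=cv2.connectedComponentsWithStats(m.astype(np.uint8)); w=W[l==1+np.argmax(st[1:,4])] if n>1 else W[m]
    print('t',round(s['time'],2),'tcp',t.round(1),'w',round(s['grip_width'],3),'ft',np.round(s['ft_force'],1))
    for z in range(int(zmin),200,6):
        k=w[(w[:,2]>=z)&(w[:,2]<z+6)]
        if len(k): print(z,len(k),'x',np.percentile(k[:,0],[2,98]).round(),'y',np.percentile(k[:,1],[2,98]).round())
    return p
E
python3 -m handwheel '[{"slide":[0,0,0],"delta_rot":[0,0,0],"jaw":0},{"slide":[0,0,0],"delta_rot":[0,0,0],"jaw":0},{"slide":[0,0,0],"delta_rot":[0,0,0],"jaw":0},{"slide":[0,0,0],"delta_rot":[0,0,0],"jaw":0},{"slide":[0,0,0.01],"delta_rot":[0,0,0],"jaw":0},{"slide":[0,0,0.02],"delta_rot":[0,0,0],"jaw":0},{"slide":[0,0,0.02],"delta_rot":[0,0,0],"jaw":0},{"slide":[0,0,0.02],"delta_rot":[0,0,0],"jaw":0}]'
python3 - <<'E'
from tip import *
p=tip(36); cv2.imwrite('pics/e4.png',cv2.resize(p[240:330,80:200][...,::-1],(800,600),interpolation=cv2.INTER_CUBIC))
E
```

```text
time: 4.7
tool_pos: [0.4693, 0.3666, -0.0105]
orientation: [[-0.035, 0.999, -0.003], [0.999, 0.035, -0.002], [-0.001, -0.003, -1.0]]
ft_force: [-0.1, -0.3, -0.3]
grip_width: 0.998
grasp_force: 0.0
t 4.7 tcp [469.3 366.6 -10.5] w 0.998 ft [-0.1 -0.3 -0.3]
36 2 x [423. 511.] y [355. 373.]
42 11 x [415. 514.] y [357. 377.]
48 24 x [414. 516.] y [355. 379.]
54 14 x [413. 517.] y [358. 379.]
60 10 x [412. 515.] y [359. 379.]
66 3 x [420. 422.] y [374. 376.]
78 5 x [415. 427.] y [375. 378.]
84 16 x [396. 429.] y [354. 377.]
90 64 x [395. 423.] y [354. 377.]
96 32 x [396. 436.] y [355. 382.]
102 36 x [397. 443.] y [354. 382.]
108 48 x [397. 447.] y [350. 382.]
114 57 x [398. 444.] y [350. 382.]
120 56 x [398. 452.] y [348. 385.]
126 62 x [400. 456.] y [348. 385.]
132 71 x [400. 454.] y [355. 384.]
138 131 x [402. 437.] y [354. 377.]
144 25 x [407. 435.] y [357. 375.]
150 32 x [431. 443.] y [351. 392.]
156 70 x [431. 465.] y [343. 404.]
162 87 x [432. 462.] y [336. 403.]
168 78 x [432. 464.] y [339. 405.]
174 85 x [432. 464.] y [337. 405.]
180 85 x [432. 465.] y [336. 405.]
186 91 x [432. 467.] y [340. 405.]
192 137 x [432. 466.] y [337. 405.]
198 161 x [433. 463.] y [334. 402.]
```

View pics/e4.png

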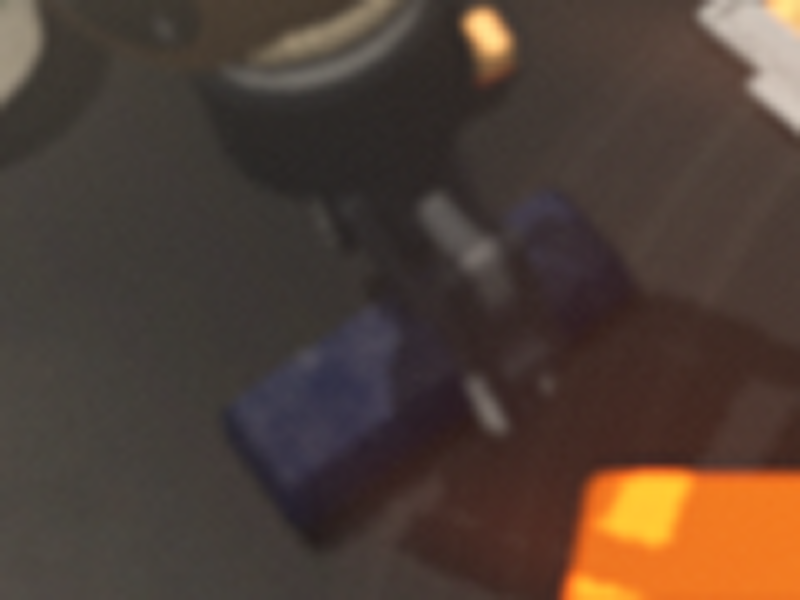

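The crop shows the near finger at (490,410) in front of the eraser's side and the far one behind it. The open tips are at about z = 38 mm, which again gives a 36 mm offset. I'll lower 15 mm more and grip.

```bash
python3 -m handwheel '[{"slide":[0,0,0.008],"delta_rot":[0,0,0],"jaw":0},{"slide":[0,0,0.015],"delta_rot":[0,0,0],"jaw":0},{"slide":[0,0,0.015],"delta_rot":[0,0,0],"jaw":0},{"slide":[0,0,0.015],"delta_rot":[0,0,0],"jaw":1},{"slide":[0,0,0.015],"delta_rot":[0,0,0],"jaw":1},{"slide":[0,0,0.015],"delta_rot":[0,0,0],"jaw":1},{"slide":[0,0,0.015],"delta_rot":[0,0,0],"jaw":1},{"slide":[0,0,0.015],"delta_rot":[0,0,0],"jaw":1},{"slide":[0,0,0.015],"delta_rot":[0,0,0],"jaw":1}]'; python3 plan.py 470,367,40,2 506,127.3,40,4.9
```

```text
time: 5.5
tool_pos: [0.4715, 0.3677, -0.0227]
orientation: [[-0.035, 0.999, 0.002], [0.999, 0.035, 0.001], [0.001, 0.002, -1.0]]
ft_force: [0.4, 0.2, 4.5]
grip_width: 0.547
grasp_force: 61.9
t 5.5 p [471.5 367.7 -22.7] w 0.547 q [0.49 0.39 1.89 0.   0.86 0.46]
470,367,40,2 slide [-0.0006, -0.0014, -0.0627] rot [0.1, -0.1, -0.0] rows 1.5
506,127.3,40,4.9 slide [-0.2414, 0.0262, -0.0629] rot [0.1, -0.1, -2.9] rows 6.0
```

```bash
python3 -m handwheel '[{"slide":[0,0,-0.03],"delta_rot":[0,0,0],"jaw":1},{"slide":[0,0,-0.06],"delta_rot":[0,0,0],"jaw":1},{"slide":[0,0,-0.06],"delta_rot":[0,0,0],"jaw":1},{"slide":[-0.244,0.027,-0.06],"delta_rot":[0,0,-2.9],"jaw":1},{"slide":[-0.244,0.027,-0.06],"delta_rot":[0,0,-2.9],"jaw":1},{"slide":[-0.244,0.027,-0.06],"delta_rot":[0,0,-2.9],"jaw":1},{"slide":[-0.244,0.027,-0.06],"delta_rot":[0,0,-2.9],"jaw":1},{"slide":[-0.244,0.027,-0.06],"delta_rot":[0,0,-2.9],"jaw":1},{"slide":[-0.244,0.027,-0.06],"delta_rot":[0,0,-2.9],"jaw":1},{"slide":[-0.244,0.027,-0.06],"delta_rot":[0,0,-2.9],"jaw":1},{"slide":[-0.244,0.027,-0.06],"delta_rot":[0,0,-2.9],"jaw":1},{"slide":[-0.244,0.027,-0.06],"delta_rot":[0,0,-2.9],"jaw":1},{"slide":[-0.244,0.027,-0.02],"delta_rot":[0,0,-2.9],"jaw":1},{"slide":[-0.244,0.027,-0.02],"delta_rot":[0,0,-2.9],"jaw":1},{"slide":[-0.244,0.027,-0.02],"delta_rot":[0,0,-2.9],"jaw":1},{"slide":[-0.244,0.027,-0.02],"delta_rot":[0,0,-2.9],"jaw":1}]'
python3 - <<'E'
from h import *
p,d=read_camera('scene'); cv2.imwrite('pics/e5.png',cv2.resize(p[170:290,160:320][...,::-1],(800,600),interpolation=cv2.INTER_CUBIC))
s=sensors.state(); print(s['tool_pos'],s['ft_force'])
E
```

```text
time: 6.83
tool_pos: [0.5059, 0.1255, -0.0034]
orientation: [[-0.087, 0.996, -0.0], [0.996, 0.087, 0.0], [0.0, -0.0, -1.0]]
ft_force: [0.7, -0.2, 0.0]
grip_width: 0.552
grasp_force: 61.9
[ 0.50683043  0.12538342 -0.0025303 ] [ 0.48942276  0.28903079 -0.20778672]
```

View pics/e5.png

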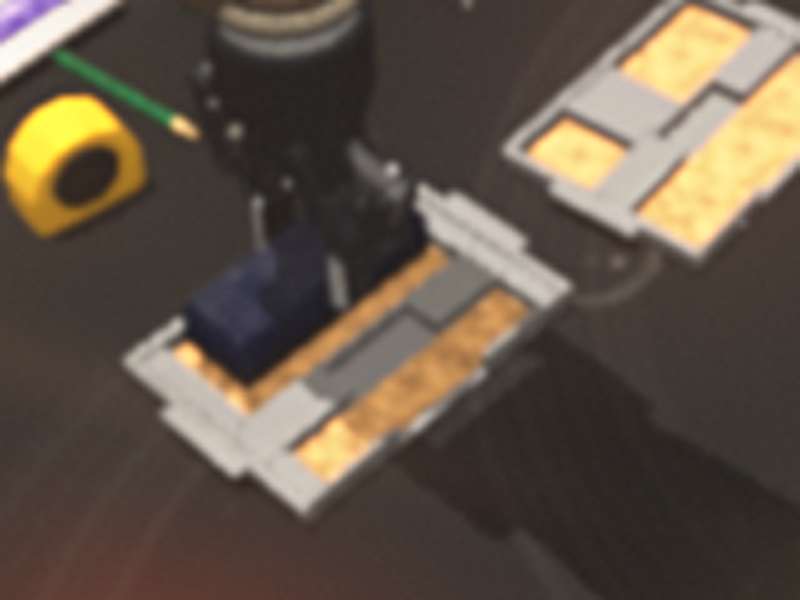

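The eraser hangs over its bay, with its near end at (245,380) and the land and marker bay clear. I'll lower, release and rise.

```bash
python3 -m handwheel '[{"slide":[-0.001,0,0.008],"delta_rot":[0,0,0],"jaw":1},{"slide":[-0.001,0,0.014],"delta_rot":[0,0,0],"jaw":1},{"slide":[-0.001,0,0.0175],"delta_rot":[0,0,0],"jaw":1},{"slide":[-0.001,0,0.0175],"delta_rot":[0,0,0],"jaw":1},{"slide":[-0.001,0,0.0175],"delta_rot":[0,0,0],"jaw":1},{"slide":[-0.001,0,0.0175],"delta_rot":[0,0,0],"jaw":0},{"slide":[-0.001,0,0.0175],"delta_rot":[0,0,0],"jaw":0},{"slide":[-0.001,0,0.0175],"delta_rot":[0,0,0],"jaw":0},{"slide":[-0.001,0,0.0175],"delta_rot":[0,0,0],"jaw":0},{"slide":[-0.001,0,0],"delta_rot":[0,0,0],"jaw":0},{"slide":[-0.001,0,-0.04],"delta_rot":[0,0,0],"jaw":0},{"slide":[-0.001,0,-0.08],"delta_rot":[0,0,0],"jaw":0},{"slide":[-0.001,0,-0.12],"delta_rot":[0,0,0],"jaw":0},{"slide":[-0.001,0,-0.12],"delta_rot":[0,0,0],"jaw":0},{"slide":[-0.001,0,-0.12],"delta_rot":[0,0,0],"jaw":0}]';  python3 plan.py 510,-150,110,15 481,-373,70,21.8 481,-373,-25,21.8
```

```text
time: 8.13
tool_pos: [0.5086, 0.1234, 0.1196]
orientation: [[-0.085, 0.996, 0.007], [0.996, 0.085, 0.0], [-0.0, 0.007, -1.0]]
ft_force: [0.3, -0.6, -1.1]
grip_width: 0.999
grasp_force: 0.0
t 8.13 p [508.6 123.4 119.6] w 0.999 q [ 0.04  0.02  2.02  0.    1.09 -0.04]
510,-150,110,15 slide [-0.2726, -0.022, 0.0095] rot [0.4, 0.1, -10.1] rows 6.6
481,-373,70,21.8 slide [-0.4923, -0.0702, 0.0492] rot [0.4, 0.1, -16.9] rows 12.0
481,-373,-25,21.8 slide [-0.4922, -0.0709, 0.1442] rot [0.4, 0.1, -16.9] rows 12.4
```

```bash
python3 -m handwheel '[{"slide":[-0.493,-0.067,0.01],"delta_rot":[0,0,-17],"jaw":0.4},{"slide":[-0.493,-0.067,0.01],"delta_rot":[0,0,-17],"jaw":0.4},{"slide":[-0.493,-0.067,0.01],"delta_rot":[0,0,-17],"jaw":0.4},{"slide":[-0.493,-0.067,0.01],"delta_rot":[0,0,-17],"jaw":0.4},{"slide":[-0.493,-0.067,0.01],"delta_rot":[0,0,-17],"jaw":0.4},{"slide":[-0.493,-0.067,0.01],"delta_rot":[0,0,-17],"jaw":0.4},{"slide":[-0.493,-0.067,0.01],"delta_rot":[0,0,-17],"jaw":0.4},{"slide":[-0.493,-0.067,0.01],"delta_rot":[0,0,-17],"jaw":0.4},{"slide":[-0.493,-0.067,0.01],"delta_rot":[0,0,-17],"jaw":0.4},{"slide":[-0.493,-0.067,0.01],"delta_rot":[0,0,-17],"jaw":0.4},{"slide":[-0.493,-0.067,0.01],"delta_rot":[0,0,-17],"jaw":0.4},{"slide":[-0.493,-0.067,0.01],"delta_rot":[0,0,-17],"jaw":0.4},{"slide":[-0.493,-0.067,0.04],"delta_rot":[0,0,-17],"jaw":0.4},{"slide":[-0.493,-0.067,0.08],"delta_rot":[0,0,-17],"jaw":0.4},{"slide":[-0.493,-0.067,0.1],"delta_rot":[0,0,-17],"jaw":0.4},{"slide":[-0.493,-0.067,0.1],"delta_rot":[0,0,-17],"jaw":0.4},{"slide":[-0.493,-0.067,0.1],"delta_rot":[0,0,-17],"jaw":0.4},{"slide":[-0.493,-0.067,0.1],"delta_rot":[0,0,-17],"jaw":0.4}]'
python3 - <<'E'
from fit import *
q,d=read_camera('top'); hsv=cv2.cvtColor(q,cv2.COLOR_RGB2HSV).astype(int); W=cloud('top',d)
s=sensors.state(); print(s['time'],np.round(s['tool_pos'],4),np.round(s['orientation'],3).tolist(),s['grip_width'])
h,S,v=hsv[...,0],hsv[...,1],hsv[...,2]; cork=(h>8)&(h<25)&(S>90)&(v>120)
M=np.zeros((384,512),bool); M[170:204,188:256]=((d>.1)&(W[...,2]>.024)&(W[...,2]<.05))[170:204,188:256]
r,c=world_mask_rect('top',M,.035); print('eraser',M.sum(),r,c,'z',np.median(W[M][:,2]))
p,_=read_camera('scene')
cv2.imwrite('pics/m1.png',np.hstack([cv2.resize(q[160:230,180:260][...,::-1],(400,350),interpolation=cv2.INTER_CUBIC),cv2.resize(q[150:220,330:410][...,::-1],(400,350),interpolation=cv2.INTER_CUBIC)]))
E
```

```text
time: 9.63
tool_pos: [0.4818, -0.3737, 0.0166]
orientation: [[-0.373, 0.928, 0.0], [0.928, 0.373, -0.0], [-0.0, 0.0, -1.0]]
ft_force: [0.6, -0.0, 0.7]
grip_width: 0.599
grasp_force: 0.0
9.6833 [ 0.4825 -0.3743  0.0178] [[-0.373, 0.928, 0.002], [0.928, 0.373, -0.002], [-0.003, 0.001, -1.0]] 0.5984448779132915
eraser 575 ((502.45770263671875, 126.32164001464844), (48.827884674072266, 129.29086303710938), 4.695174694061279) [502.48274441 126.46221195] z 0.03336438583894957
```

View pics/m1.png

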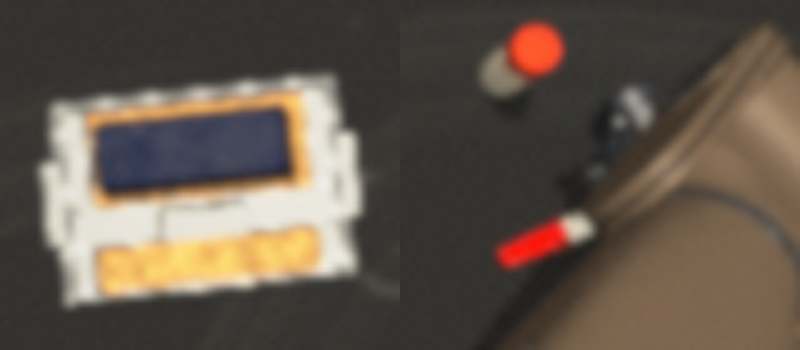

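The left crop shows the eraser in its bay, level and about 3 mm toward the near side (centre x 502.5, bay about 506). In the right crop the arm hides the marker's far half. The real fingers seem about 3.5 mm nearer in x than reported, so I'll check the tips here.

Run:
```python
from tip import *
p=tip(20)
t=np.array(sensors.state()['tool_pos']); f=px('scene',np.array([t+[0,0,.036]]))[0]; print(f)
cv2.imwrite('pics/m2.png',cv2.resize(p[90:195,290:430][...,::-1],(800,600),interpolation=cv2.INTER_CUBIC))
```

```text
t 9.73 tcp [ 482.8 -374.5   18.3] w 0.6 ft [0.3 0.3 0.8]
104 7 x [521. 529.] y [-348. -342.]
110 5 x [523. 531.] y [-347. -342.]
116 8 x [523. 532.] y [-348. -340.]
122 9 x [524. 533.] y [-360. -341.]
128 11 x [526. 536.] y [-357. -340.]
134 9 x [527. 538.] y [-355. -339.]
140 10 x [528. 538.] y [-348. -340.]
146 12 x [525. 540.] y [-352. -339.]
152 11 x [529. 540.] y [-352. -340.]
158 20 x [527. 542.] y [-359. -339.]
[351.72601108 143.99046607]
```

View pics/m2.png

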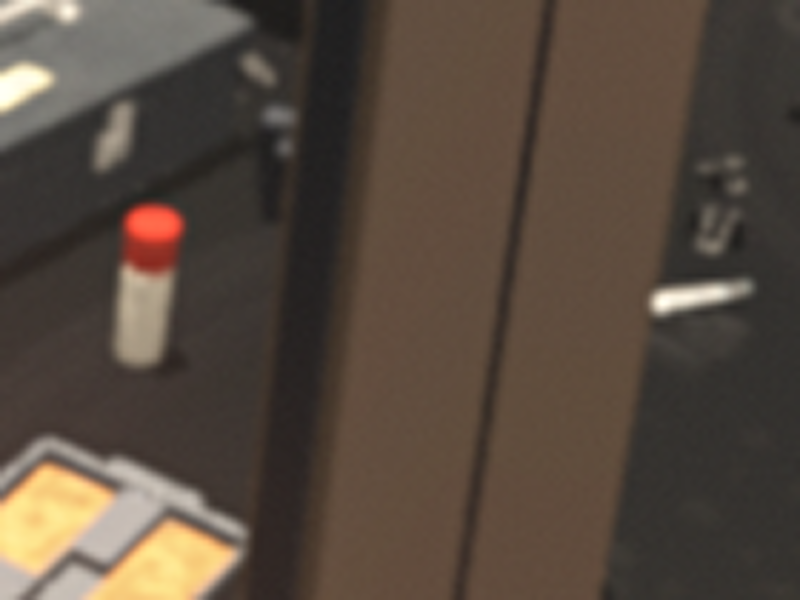

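The scene camera's view of the marker is blocked by the arm. The opening leaves room for a few mm of bias, so I'll lower to a real tip height of about 4 mm and close.

```bash
python3 -m handwheel '[{"slide":[0,0,0.02],"delta_rot":[0,0,0],"jaw":0.4},{"slide":[0,0,0.035],"delta_rot":[0,0,0],"jaw":0.4},{"slide":[0,0,0.044],"delta_rot":[0,0,0],"jaw":0.4},{"slide":[0,0,0.048],"delta_rot":[0,0,0],"jaw":0.4},{"slide":[0,0,0.048],"delta_rot":[0,0,0],"jaw":0.4},{"slide":[0,0,0.048],"delta_rot":[0,0,0],"jaw":0.4},{"slide":[0,0,0.048],"delta_rot":[0,0,0],"jaw":1},{"slide":[0,0,0.048],"delta_rot":[0,0,0],"jaw":1},{"slide":[0,0,0.048],"delta_rot":[0,0,0],"jaw":1},{"slide":[0,0,0.048],"delta_rot":[0,0,0],"jaw":1},{"slide":[0,0,0.048],"delta_rot":[0,0,0],"jaw":1},{"slide":[0,0,0.048],"delta_rot":[0,0,0],"jaw":1}]'; python3 plan.py
```

```text
time: 10.78
tool_pos: [0.4821, -0.3742, -0.0306]
orientation: [[-0.373, 0.928, 0.001], [0.928, 0.373, -0.001], [-0.002, 0.001, -1.0]]
ft_force: [-0.9, 0.4, 5.4]
grip_width: 0.147
grasp_force: 59.1
t 10.78 p [ 482.1 -374.2  -30.6] w 0.147 q [-0.83  0.42  1.86  0.    0.86 -1.21]
```

```bash
python3 plan.py 482,-374,40,21.8 500,-120,40,12 435.5,121,40,4.9 435.5,121,0,4.9
```

```text
t 10.78 p [ 482.1 -374.2  -30.6] w 0.147 q [-0.83  0.42  1.86  0.    0.86 -1.21]
482,-374,40,21.8 slide [0.0001, 0.0, -0.0706] rot [0.0, 0.1, 0.1] rows 1.7
500,-120,40,12 slide [0.2291, 0.1115, -0.0709] rot [0.0, 0.1, 9.9] rows 6.3
435.5,121,40,4.9 slide [0.4768, 0.1415, -0.0712] rot [0.0, 0.1, 17.0] rows 12.0
435.5,121,0,4.9 slide [0.4768, 0.1415, -0.0312] rot [0.0, 0.1, 17.0] rows 12.0
```

```bash
python3 -m handwheel '[{"slide":[0,0,-0.035],"delta_rot":[0,0,0],"jaw":1},{"slide":[0,0,-0.071],"delta_rot":[0,0,0],"jaw":1},{"slide":[0.229,0.111,-0.071],"delta_rot":[0,0,10],"jaw":1},{"slide":[0.229,0.111,-0.071],"delta_rot":[0,0,10],"jaw":1},{"slide":[0.229,0.111,-0.071],"delta_rot":[0,0,10],"jaw":1},{"slide":[0.229,0.111,-0.071],"delta_rot":[0,0,10],"jaw":1},{"slide":[0.229,0.111,-0.071],"delta_rot":[0,0,10],"jaw":1},{"slide":[0.229,0.111,-0.071],"delta_rot":[0,0,10],"jaw":1},{"slide":[0.477,0.1415,-0.071],"delta_rot":[0,0,17],"jaw":1},{"slide":[0.477,0.1415,-0.071],"delta_rot":[0,0,17],"jaw":1},{"slide":[0.477,0.1415,-0.071],"delta_rot":[0,0,17],"jaw":1},{"slide":[0.477,0.1415,-0.071],"delta_rot":[0,0,17],"jaw":1},{"slide":[0.477,0.1415,-0.071],"delta_rot":[0,0,17],"jaw":1},{"slide":[0.477,0.1415,-0.071],"delta_rot":[0,0,17],"jaw":1},{"slide":[0.477,0.1415,-0.071],"delta_rot":[0,0,17],"jaw":1},{"slide":[0.477,0.1415,-0.031],"delta_rot":[0,0,17],"jaw":1},{"slide":[0.477,0.1415,-0.026],"delta_rot":[0,0,17],"jaw":1},{"slide":[0.477,0.1415,-0.026],"delta_rot":[0,0,17],"jaw":1},{"slide":[0.477,0.1415,-0.026],"delta_rot":[0,0,17],"jaw":1},{"slide":[0.477,0.1415,-0.026],"delta_rot":[0,0,17],"jaw":1}]'
python3 - <<'E'
from tip import *
p=tip(12); q,e=read_camera('top')
cv2.imwrite('pics/m3.png',np.hstack([cv2.resize(p[180:280,180:290][...,::-1],(440,400),interpolation=cv2.INTER_CUBIC),cv2.resize(q[160:240,180:260][...,::-1],(360,400),interpolation=cv2.INTER_CUBIC)]))
E
```

```text
time: 12.45
tool_pos: [0.4362, 0.1212, -0.0046]
orientation: [[-0.084, 0.996, 0.002], [0.996, 0.084, 0.0], [-0.0, 0.002, -1.0]]
ft_force: [0.3, 0.1, -0.5]
grip_width: 0.149
grasp_force: 58.7
t 12.45 tcp [436.2 121.2  -4.6] w 0.149 ft [ 0.3  0.1 -0.5]
12 124 x [448. 484.] y [ 64. 192.]
18 41 x [477. 484.] y [113. 183.]
24 47 x [474. 485.] y [117. 183.]
30 208 x [425. 509.] y [114. 184.]
36 145 x [418. 504.] y [118. 190.]
42 41 x [415. 455.] y [117. 183.]
48 21 x [415. 455.] y [119. 133.]
54 21 x [417. 451.] y [121. 133.]
60 22 x [416. 450.] y [123. 134.]
66 14 x [420. 447.] y [122. 132.]
72 26 x [408. 465.] y [126. 136.]
78 48 x [399. 470.] y [111. 137.]
84 49 x [395. 473.] y [109. 137.]
90 30 x [391. 480.] y [112. 137.]
96 62 x [389. 483.] y [108. 139.]
102 47 x [386. 486.] y [128. 140.]
108 51 x [380. 491.] y [128. 140.]
114 55 x [375. 495.] y [118. 140.]
120 79 x [373. 495.] y [106. 140.]
126 96 x [374. 495.] y [106. 142.]
132 57 x [388. 447.] y [113. 142.]
138 45 x [394. 424.] y [113. 140.]
144 23 x [395. 412.] y [110. 131.]
150 21 x [398. 408.] y [112. 130.]
156 23 x [398. 420.] y [104. 153.]
162 59 x [398. 444.] y [106. 159.]
168 71 x [398. 448.] y [104. 159.]
174 67 x [398. 448.] y [104. 159.]
180 66 x [398. 444.] y [102. 159.]
186 69 x [398. 451.] y [108. 159.]
192 67 x [398. 444.] y [103. 159.]
198 100 x [399. 446.] y [101. 159.]
```

View pics/m3.png

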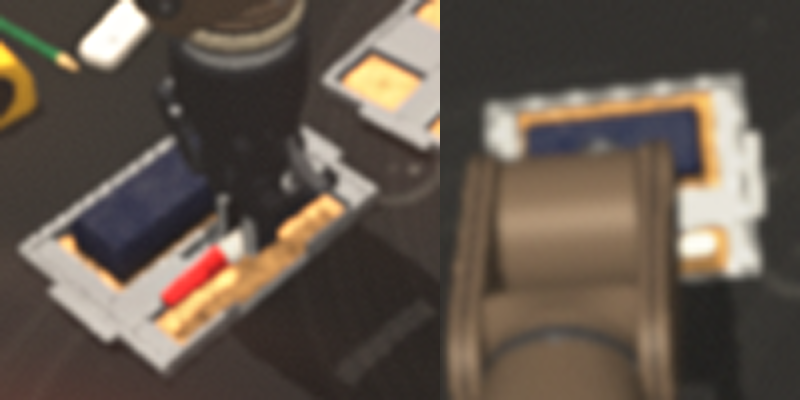

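Run:
```python
from fit import *
p,d=read_camera('scene'); q,e=read_camera('top')
W=cloud('scene',d)*1000; V=cloud('top',e)*1000
hsv=cv2.cvtColor(p,cv2.COLOR_RGB2HSV).astype(int); h,S,v=[hsv[...,i] for i in range(3)]
M=((h<6)|(h>174))&(S>150)&(v>90); M[:230]=0; M[265:]=0; M[:,:210]=0; M[:,250:]=0
w=W[M&(d>.1)]; print(M.sum(),'cap cloud',w.mean(0).round(1),np.percentile(w,[5,95],axis=0).round(0).tolist())
ys,xs=np.nonzero(M); 
for z in (.030,.035,.039): a=at_z('scene',np.c_[xs,ys],z)*1000; r=cv2.minAreaRect(np.float32(a[:,:2])); print(z,np.round(r[0],1),np.round(r[1],1),r[2])
print('white end top', (at_z('top',[[237.1,208.6]],.036)*1000).round(1), V[205:212,232:242,2].round().tolist())
m=(q.min(2)>150); m[:205]=0;m[214:]=0;m[:,:230]=0;m[:,243:]=0; m&=(V[...,2]>22); w=V[m]; print(m.sum(), w.mean(0), np.percentile(w,[3,97],axis=0).round())
```

```text
79 cap cloud [430.2 167.9  39.8] [[426.0, 149.0, 37.0], [435.0, 188.0, 43.0]]
0.03 [436.  164.8] [12.8 47.7] 7.032196521759033
0.035 [432.8 167.1] [12.7 47.3] 7.032205581665039
0.039 [430.1 168.9] [12.6 47.1] 7.0321855545043945
white end top [[438.3  66.1  36. ]] [[308.0, 276.0, 9.0, 10.0, 9.0, 9.0, 10.0, 9.0, 9.0, 7.0], [308.0, 279.0, 4.0, -1.0, 0.0, 2.0, 6.0, 4.0, 2.0, 3.0], [309.0, 281.0, 35.0, 37.0, 37.0, 38.0, 38.0, 40.0, 37.0, 5.0], [310.0, 287.0, 41.0, 43.0, 42.0, 36.0, 42.0, 41.0, 42.0, 5.0], [308.0, 287.0, 39.0, 41.0, 40.0, 43.0, 43.0, 37.0, 39.0, 2.0], [307.0, 290.0, 41.0, 37.0, 40.0, 42.0, 39.0, 38.0, 39.0, -2.0], [306.0, 293.0, 32.0, 37.0, 34.0, 5.0, 3.0, 1.0, 6.0, 7.0]]
30 [437.24525293  66.02199574  56.06417549] [[423.  57.  36.]
 [444.  76. 287.]]
```

The marker is level above its bay, with the cap at about (430, 168, 35) and the white end near (438, 66), so it is within 2–3 mm of the middle. I'll make a small correction, lower 22.5 mm and open only partly inside the cut-outs.

```bash
python3 -m handwheel '[{"slide":[-0.002,-0.0015,0.01],"delta_rot":[0,0,0],"jaw":1},{"slide":[-0.002,-0.0015,0.017],"delta_rot":[0,0,0],"jaw":1},{"slide":[-0.002,-0.0015,0.0225],"delta_rot":[0,0,0],"jaw":1},{"slide":[-0.002,-0.0015,0.0225],"delta_rot":[0,0,0],"jaw":1},{"slide":[-0.002,-0.0015,0.0225],"delta_rot":[0,0,0],"jaw":1},{"slide":[-0.002,-0.0015,0.0225],"delta_rot":[0,0,0],"jaw":0.6},{"slide":[-0.002,-0.0015,0.0225],"delta_rot":[0,0,0],"jaw":0.6},{"slide":[-0.002,-0.0015,0.0225],"delta_rot":[0,0,0],"jaw":0.6},{"slide":[-0.002,-0.0015,0.0225],"delta_rot":[0,0,0],"jaw":0.6},{"slide":[-0.002,-0.0015,0.01],"delta_rot":[0,0,0],"jaw":0.6},{"slide":[-0.002,-0.0015,-0.01],"delta_rot":[0,0,0],"jaw":0.6},{"slide":[-0.002,-0.0015,-0.05],"delta_rot":[0,0,0],"jaw":0.6},{"slide":[-0.002,-0.0015,-0.09],"delta_rot":[0,0,0],"jaw":0.3},{"slide":[-0.002,-0.0015,-0.1],"delta_rot":[0,0,0],"jaw":0.3},{"slide":[-0.002,-0.0015,-0.1],"delta_rot":[0,0,0],"jaw":0.3},{"slide":[-0.002,-0.0015,-0.1],"delta_rot":[0,0,0],"jaw":0.3}]'; python3 plan.py 600,60,95,12 676.5,13.5,50,17 676.5,13.5,0,17
```

```text
time: 13.98
tool_pos: [0.4336, 0.1197, 0.0941]
orientation: [[-0.085, 0.996, 0.001], [0.996, 0.085, 0.0], [0.0, 0.001, -1.0]]
ft_force: [-0.1, 0.1, -0.7]
grip_width: 0.699
grasp_force: 0.0
t 13.98 p [433.6 119.7  94.1] w 0.699 q [ 0.04 -0.11  2.2   0.    1.05 -0.04]
600,60,95,12 slide [-0.0737, 0.1607, -0.0008] rot [0.0, 0.0, -7.1] rows 4.2
676.5,13.5,50,17 slide [-0.1265, 0.2329, 0.0443] rot [0.0, 0.0, -12.1] rows 6.4
676.5,13.5,0,17 slide [-0.1265, 0.2329, 0.0943] rot [0.0, 0.0, -12.1] rows 6.7
```

```bash
python3 -m handwheel '[{"slide":[-0.1265,0.233,0.02],"delta_rot":[0,0,-12],"jaw":0.3},{"slide":[-0.1265,0.233,0.02],"delta_rot":[0,0,-12],"jaw":0.3},{"slide":[-0.1265,0.233,0.02],"delta_rot":[0,0,-12],"jaw":0.3},{"slide":[-0.1265,0.233,0.02],"delta_rot":[0,0,-12],"jaw":0.3},{"slide":[-0.1265,0.233,0.02],"delta_rot":[0,0,-12],"jaw":0.3},{"slide":[-0.1265,0.233,0.02],"delta_rot":[0,0,-12],"jaw":0.3},{"slide":[-0.1265,0.233,0.02],"delta_rot":[0,0,-12],"jaw":0.3},{"slide":[-0.1265,0.233,0.06],"delta_rot":[0,0,-12],"jaw":0.3},{"slide":[-0.1265,0.233,0.085],"delta_rot":[0,0,-12],"jaw":0.3},{"slide":[-0.1265,0.233,0.085],"delta_rot":[0,0,-12],"jaw":0.3},{"slide":[-0.1265,0.233,0.085],"delta_rot":[0,0,-12],"jaw":0.3},{"slide":[-0.1265,0.233,0.085],"delta_rot":[0,0,-12],"jaw":0.3}]'
python3 - <<'E'
from tip import *
p=tip(20); q,e=read_camera('top')
cv2.imwrite('pics/k1.png',np.hstack([cv2.resize(p[140:215,180:260][...,::-1],(427,400),interpolation=cv2.INTER_CUBIC),cv2.resize(q[160:240,185:260][...,::-1],(370,400),interpolation=cv2.INTER_CUBIC)]))
E
```

```text
time: 14.98
tool_pos: [0.6761, 0.0137, 0.0086]
orientation: [[-0.291, 0.957, -0.001], [0.957, 0.291, 0.0], [0.001, -0.001, -1.0]]
ft_force: [0.7, 0.0, 0.4]
grip_width: 0.698
grasp_force: 0.0
t 14.98 tcp [676.1  13.7   8.6] w 0.698 ft [0.7 0.  0.4]
50 13 x [640. 707.] y [10. 34.]
56 20 x [634. 713.] y [ 3. 33.]
62 26 x [635. 711.] y [-2. 33.]
68 23 x [633. 714.] y [-3. 34.]
74 29 x [634. 717.] y [-3. 34.]
80 23 x [633. 712.] y [ 5. 35.]
86 17 x [633. 714.] y [ 8. 36.]
92 30 x [617. 723.] y [ 1. 38.]
98 59 x [616. 728.] y [-13.  43.]
104 61 x [615. 736.] y [-11.  43.]
110 50 x [613. 734.] y [-15.  42.]
116 72 x [614. 732.] y [-9. 42.]
122 66 x [613. 731.] y [-12.  43.]
128 58 x [610. 733.] y [-13.  44.]
134 59 x [610. 736.] y [-11.  44.]
140 68 x [611. 733.] y [-12.  44.]
146 99 x [609. 732.] y [-14.  45.]
152 98 x [613. 738.] y [-14.  43.]
158 25 x [636. 661.] y [-3. 20.]
164 16 x [638. 650.] y [-2. 17.]
170 18 x [640. 674.] y [-10.  51.]
176 54 x [639. 688.] y [-12.  51.]
182 55 x [639. 684.] y [-6. 52.]
188 51 x [638. 683.] y [-5. 52.]
194 58 x [639. 687.] y [-7. 52.]
```

View pics/k1.png

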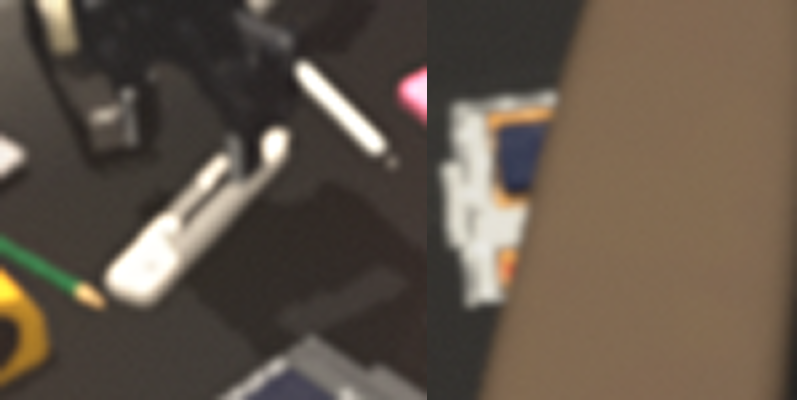

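The fingers hang over the cutter's middle, knob up, and the near finger's tip is at (243,160) in the left crop. I'll lower and grip.

```bash
python3 -m handwheel '[{"slide":[0,0,0.02],"delta_rot":[0,0,0],"jaw":0.3},{"slide":[0,0,0.034],"delta_rot":[0,0,0],"jaw":0.3},{"slide":[0,0,0.0405],"delta_rot":[0,0,0],"jaw":0.3},{"slide":[0,0,0.0405],"delta_rot":[0,0,0],"jaw":0.3},{"slide":[0,0,0.0405],"delta_rot":[0,0,0],"jaw":0.3},{"slide":[0,0,0.0405],"delta_rot":[0,0,0],"jaw":1},{"slide":[0,0,0.0405],"delta_rot":[0,0,0],"jaw":1},{"slide":[0,0,0.0405],"delta_rot":[0,0,0],"jaw":1},{"slide":[0,0,0.0405],"delta_rot":[0,0,0],"jaw":1},{"slide":[0,0,0.0405],"delta_rot":[0,0,0],"jaw":1},{"slide":[0,0,0.0405],"delta_rot":[0,0,0],"jaw":1}]'; python3 plan.py 560,-70,40,10 436.5,-129,40,9.5 436.5,-129,0,9.5
```

```text
time: 16.0
tool_pos: [0.6778, 0.0134, -0.0297]
orientation: [[-0.291, 0.957, 0.003], [0.957, 0.291, -0.0], [-0.001, 0.002, -1.0]]
ft_force: [0.6, -0.4, 5.8]
grip_width: 0.325
grasp_force: 59.4
t 16.0 p [677.8  13.4 -29.7] w 0.325 q [-0.13  0.54  1.68  0.    0.91 -0.42]
560,-70,40,10 slide [-0.0456, -0.1367, -0.07] rot [0.1, 0.0, 6.9] rows 3.8
436.5,-129,40,9.5 slide [-0.0662, -0.2721, -0.0703] rot [0.1, 0.0, 7.4] rows 6.9
436.5,-129,0,9.5 slide [-0.0661, -0.2722, -0.0303] rot [0.1, 0.0, 7.4] rows 6.8
```

```bash
python3 -m handwheel '[{"slide":[0,0,-0.035],"delta_rot":[0,0,0],"jaw":1},{"slide":[0,0,-0.07],"delta_rot":[0,0,0],"jaw":1},{"slide":[0,0,-0.07],"delta_rot":[0,0,0],"jaw":1},{"slide":[-0.0665,-0.272,-0.07],"delta_rot":[0,0,7.4],"jaw":1},{"slide":[-0.0665,-0.272,-0.07],"delta_rot":[0,0,7.4],"jaw":1},{"slide":[-0.0665,-0.272,-0.07],"delta_rot":[0,0,7.4],"jaw":1},{"slide":[-0.0665,-0.272,-0.07],"delta_rot":[0,0,7.4],"jaw":1},{"slide":[-0.0665,-0.272,-0.07],"delta_rot":[0,0,7.4],"jaw":1},{"slide":[-0.0665,-0.272,-0.07],"delta_rot":[0,0,7.4],"jaw":1},{"slide":[-0.0665,-0.272,-0.07],"delta_rot":[0,0,7.4],"jaw":1},{"slide":[-0.0665,-0.272,-0.07],"delta_rot":[0,0,7.4],"jaw":1},{"slide":[-0.0665,-0.272,-0.035],"delta_rot":[0,0,7.4],"jaw":1},{"slide":[-0.0665,-0.272,-0.025],"delta_rot":[0,0,7.4],"jaw":1},{"slide":[-0.0665,-0.272,-0.025],"delta_rot":[0,0,7.4],"jaw":1},{"slide":[-0.0665,-0.272,-0.025],"delta_rot":[0,0,7.4],"jaw":1},{"slide":[-0.0665,-0.272,-0.025],"delta_rot":[0,0,7.4],"jaw":1}]'
python3 - <<'E'
from fit import *
p,d=read_camera('scene'); q,e=read_camera('top'); W=cloud('scene',d)*1000; V=cloud('top',e)*1000
s=sensors.state(); print(np.round(s['tool_pos'],4))
f=lambda n,P:px(n,P)
import numpy as np
# marker & eraser check from top
hsv=cv2.cvtColor(q,cv2.COLOR_RGB2HSV).astype(int); h,S,v=[hsv[...,i] for i in range(3)]
M=np.zeros((384,512),bool); b=np.s_[200:222,190:252]; cork=(h>8)&(h<25)&(S>90)
M[b]=(((h<6)|(h>174))&(S>130)|((S<45)&(v>175)))[b]
n,l,st,_=cv2.connectedComponentsWithStats(M.astype(np.uint8)); print(st[1:].tolist())
np.savez('k2.npz',p=p,d=d,q=q,e=e)
cv2.imwrite('pics/k2.png',np.hstack([cv2.resize(p[150:240,240:350][...,::-1],(440,360),interpolation=cv2.INTER_CUBIC),cv2.resize(q[165:225,190:250][...,::-1],(360,360),interpolation=cv2.INTER_CUBIC)]))
E
```

```text
time: 17.33
tool_pos: [0.4364, -0.1291, -0.0057]
orientation: [[-0.166, 0.986, 0.001], [0.986, 0.166, -0.0], [-0.0, 0.001, -1.0]]
ft_force: [-0.1, -0.2, 0.1]
grip_width: 0.324
grasp_force: 59.2
[ 0.4368 -0.1294 -0.0052]
[[190, 200, 62, 20, 510], [215, 209, 27, 6, 98], [202, 212, 12, 3, 31], [218, 217, 4, 1, 4]]
```

View pics/k2.png

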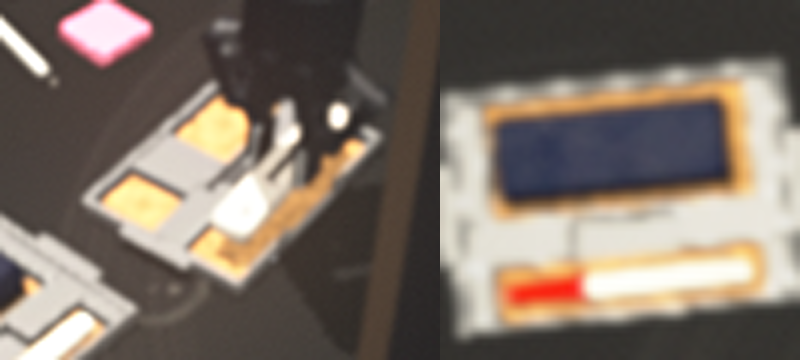

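The right crop shows the marker centred in its bay and the eraser slightly near-side. In the left crop the cutter hangs over its bay, near end at (240,205). I'll measure the cutter numerically from the clouds.

Run:
```python
from fit import *
a=np.load('k2.npz')
for n,p,d in (('scene',a['p'],a['d']),('top',a['q'],a['e'])):
    W=cloud(n,d)*1000; m=(d>.1)&(W[...,2]>27)&(W[...,2]<48)&(np.abs(W[...,0]-434)<45)&(np.abs(W[...,1]+129)<110)&(p.min(2)>110)
    w=W[m]; print(n,m.sum())
    if m.sum()<20: continue
    # tray frame coords
    t=np.radians(9.5); D=(w[:,:2]-[433.8,-128.9])@np.array([[np.cos(t),-np.sin(t)],[np.sin(t),np.cos(t)]])
    for lo in range(-100,100,20):
        k=D[(D[:,1]>=lo)&(D[:,1]<lo+20)]
        if len(k)>4: print(lo,len(k),'x',np.percentile(k[:,0],[3,50,97]).round(1))
    print('y range',np.percentile(D[:,1],[.5,1,99,99.5]).round(1),'z',np.median(w[:,2]).round(1))
```

```text
scene 306
-80 12 x [-6.5 -1.8  4.9]
-40 15 x [ 6.2 14.4 16.8]
-20 24 x [ 0.3 11.4 17.4]
0 65 x [-16.   -1.1  23.3]
20 60 x [-13.2  -1.5  13.8]
40 62 x [-13.5  -1.4  13.8]
60 63 x [-14.2  -1.8  12.4]
y range [-85.7 -82.8  73.9  74. ] z 36.9
top 26
60 22 x [-8.8  3.3 11.1]
y range [54.4 54.8 73.1 73.2] z 35.9
```

```bash
python3 -m handwheel '[{"slide":[0.0055,0,0.008],"delta_rot":[0,0,0],"jaw":1},{"slide":[0.0055,0,0.016],"delta_rot":[0,0,0],"jaw":1},{"slide":[0.0055,0,0.0215],"delta_rot":[0,0,0],"jaw":1},{"slide":[0.0055,0,0.0215],"delta_rot":[0,0,0],"jaw":1},{"slide":[0.0055,0,0.0215],"delta_rot":[0,0,0],"jaw":1},{"slide":[0.0055,0,0.0215],"delta_rot":[0,0,0],"jaw":0.48},{"slide":[0.0055,0,0.0215],"delta_rot":[0,0,0],"jaw":0.48},{"slide":[0.0055,0,0.0215],"delta_rot":[0,0,0],"jaw":0.48},{"slide":[0.0055,0,0.0215],"delta_rot":[0,0,0],"jaw":0.48},{"slide":[0.0055,0,0.01],"delta_rot":[0,0,0],"jaw":0.48},{"slide":[0.0055,0,-0.01],"delta_rot":[0,0,0],"jaw":0.48},{"slide":[0.0055,0,-0.05],"delta_rot":[0,0,0],"jaw":0.48},{"slide":[0.0055,0,-0.09],"delta_rot":[0,0,0],"jaw":0},{"slide":[0.0055,0,-0.13],"delta_rot":[0,0,0],"jaw":0},{"slide":[0.0055,0,-0.13],"delta_rot":[0,0,0],"jaw":0},{"slide":[0.0055,0,-0.13],"delta_rot":[0,0,0],"jaw":0}]'; python3 plan.py 550,60,122,0 659.5,169,110,-2 659.5,169,60,-2
```

```text
time: 18.77
tool_pos: [0.4367, -0.1249, 0.1267]
orientation: [[-0.165, 0.986, 0.006], [0.986, 0.165, -0.003], [-0.004, 0.005, -1.0]]
ft_force: [-0.8, 0.3, -1.3]
grip_width: 0.999
grasp_force: 0.0
t 18.77 p [ 436.7 -124.9  126.7] w 0.999 q [-0.5  -0.15  2.17  0.    1.12 -0.67]
550,60,122,0 slide [0.1637, 0.1423, 0.0048] rot [0.3, 0.2, 9.5] rows 5.2
659.5,169,110,-2 slide [0.2532, 0.2682, 0.0171] rot [0.3, 0.2, 11.5] rows 8.9
659.5,169,60,-2 slide [0.2534, 0.2679, 0.0671] rot [0.3, 0.2, 11.5] rows 9.0
```

```bash
python3 -m handwheel '[{"slide":[0.2535,0.268,0.017],"delta_rot":[0,0,11.5],"jaw":0.35},{"slide":[0.2535,0.268,0.017],"delta_rot":[0,0,11.5],"jaw":0.35},{"slide":[0.2535,0.268,0.017],"delta_rot":[0,0,11.5],"jaw":0.35},{"slide":[0.2535,0.268,0.017],"delta_rot":[0,0,11.5],"jaw":0.35},{"slide":[0.2535,0.268,0.017],"delta_rot":[0,0,11.5],"jaw":0.35},{"slide":[0.2535,0.268,0.017],"delta_rot":[0,0,11.5],"jaw":0.35},{"slide":[0.2535,0.268,0.017],"delta_rot":[0,0,11.5],"jaw":0.35},{"slide":[0.2535,0.268,0.017],"delta_rot":[0,0,11.5],"jaw":0.35},{"slide":[0.2535,0.268,0.017],"delta_rot":[0,0,11.5],"jaw":0.35},{"slide":[0.2535,0.268,0.017],"delta_rot":[0,0,11.5],"jaw":0.35},{"slide":[0.2535,0.268,0.055],"delta_rot":[0,0,11.5],"jaw":0.35},{"slide":[0.2535,0.268,0.085],"delta_rot":[0,0,11.5],"jaw":0.35},{"slide":[0.2535,0.268,0.085],"delta_rot":[0,0,11.5],"jaw":0.35},{"slide":[0.2535,0.268,0.085],"delta_rot":[0,0,11.5],"jaw":0.35},{"slide":[0.2535,0.268,0.085],"delta_rot":[0,0,11.5],"jaw":0.35}]'
python3 - <<'E'
from tip import *
tip(64)
# cutter in tray
q,e=read_camera('top'); W=cloud('top',e)*1000
m=np.zeros((384,512),bool); b=np.s_[190:226,258:335]; z=W[...,2]
m[b]=((e>.1)&(z>13)&(z<26)&(q.min(2)>150))[b]; 
hsv=cv2.cvtColor(q,cv2.COLOR_RGB2HSV).astype(int); h,S,v=[hsv[...,i] for i in range(3)]
w=at_z('top',np.argwhere(np.ones((384,512)))[:,::-1],.017).reshape(384,512,3)*1000
t=np.radians(9.5); D=(w[...,:2]-[433.8,-128.9])@np.array([[np.cos(t),-np.sin(t)],[np.sin(t),np.cos(t)]])
k=(np.abs(D[...,0])<21)&(np.abs(D[...,1])<88)&(S<70)&(v>130)&(np.abs(D[...,0])<21)
n,l,st,_=cv2.connectedComponentsWithStats(k.astype(np.uint8)); k=l==1+np.argmax(st[1:,4]); d=D[k]
print('cutter',k.sum(),d.mean(0).round(1),np.percentile(d,[1,99],axis=0).round(1).tolist(),'arm?',W[k][:,2].max().round(),np.median(z[k]))
for lo in range(-90,90,30):
    g=d[(d[:,1]>=lo)&(d[:,1]<lo+30)]; print(lo,len(g),np.percentile(g[:,0],[3,97]).round(1) if len(g) else '')
E
```

```text
time: 20.02
tool_pos: [0.6572, 0.1702, 0.0388]
orientation: [[0.035, 0.999, -0.0], [0.999, -0.035, -0.0], [-0.0, -0.0, -1.0]]
ft_force: [0.5, 0.0, 0.1]
grip_width: 0.648
grasp_force: 0.0
t 20.02 tcp [657.2 170.2  38.8] w 0.648 ft [0.5 0.  0.1]
76 10 x [624. 690.] y [163. 180.]
82 21 x [618. 688.] y [161. 183.]
88 29 x [616. 688.] y [161. 183.]
94 29 x [616. 690.] y [167. 183.]
100 26 x [616. 688.] y [166. 183.]
106 21 x [617. 689.] y [166. 183.]
112 16 x [622. 691.] y [170. 183.]
118 13 x [618. 693.] y [172. 185.]
124 30 x [598. 703.] y [165. 185.]
130 49 x [597. 712.] y [162. 185.]
136 26 x [597. 713.] y [163. 185.]
142 50 x [595. 713.] y [161. 189.]
148 44 x [594. 718.] y [162. 189.]
154 49 x [592. 677.] y [163. 188.]
160 40 x [592. 674.] y [161. 189.]
166 42 x [591. 671.] y [160. 191.]
172 66 x [588. 673.] y [156. 191.]
178 92 x [590. 667.] y [160. 191.]
184 44 x [600. 647.] y [163. 184.]
190 26 x [619. 639.] y [164. 184.]
196 16 x [619. 628.] y [166. 183.]
cutter 435 [0.2 3.8] [[-16.6, -73.0], [17.7, 78.0]] arm? 1176.0 15.215605887381814
-90 31 [-9.4 14.3]
-60 90 [-12.1  18.9]
-30 85 [-13.7  15.4]
0 88 [-15.2  14.2]
30 85 [-16.1  13. ]
60 56 [-17.5  11. ]
```

```bash
python3 -m handwheel '[{"slide":[-0.001,0.002,0.025],"delta_rot":[0,0,0],"jaw":0.35},{"slide":[-0.001,0.002,0.05],"delta_rot":[0,0,0],"jaw":0.35},{"slide":[-0.001,0.002,0.05],"delta_rot":[0,0,0],"jaw":0.35},{"slide":[-0.001,0.002,0.05],"delta_rot":[0,0,0],"jaw":0.35},{"slide":[-0.001,0.002,0.05],"delta_rot":[0,0,0],"jaw":0.35},{"slide":[-0.001,0.002,0.05],"delta_rot":[0,0,0],"jaw":1},{"slide":[-0.001,0.002,0.05],"delta_rot":[0,0,0],"jaw":1},{"slide":[-0.001,0.002,0.05],"delta_rot":[0,0,0],"jaw":1},{"slide":[-0.001,0.002,0.05],"delta_rot":[0,0,0],"jaw":1},{"slide":[-0.001,0.002,0.05],"delta_rot":[0,0,0],"jaw":1},{"slide":[-0.001,0.002,0.05],"delta_rot":[0,0,0],"jaw":1}]'; python3 plan.py 659,169,70,-2 514.4,-162,70,9.5 514.4,-162,20,9.5
```

```text
time: 21.03
tool_pos: [0.6616, 0.1697, -0.0082]
orientation: [[0.035, 0.999, 0.006], [0.999, -0.035, 0.001], [0.001, 0.006, -1.0]]
ft_force: [-1.0, -0.5, 5.5]
grip_width: 0.364
grasp_force: 61.3
t 21.03 p [661.6 169.7  -8.2] w 0.364 q [ 0.1   0.52  1.67 -0.    0.95  0.14]
659,169,70,-2 slide [-0.0008, -0.0022, -0.0782] rot [0.3, -0.0, 0.0] rows 1.9
514.4,-162,70,9.5 slide [-0.3366, -0.1352, -0.0792] rot [0.3, -0.0, -11.5] rows 8.9
514.4,-162,20,9.5 slide [-0.3367, -0.1354, -0.0292] rot [0.3, -0.0, -11.5] rows 8.7
```

```bash
python3 -m handwheel '[{"slide":[0,0,-0.04],"delta_rot":[0,0,0],"jaw":1},{"slide":[0,0,-0.08],"delta_rot":[0,0,0],"jaw":1},{"slide":[-0.336,-0.133,-0.08],"delta_rot":[0,0,-11.5],"jaw":1},{"slide":[-0.336,-0.133,-0.08],"delta_rot":[0,0,-11.5],"jaw":1},{"slide":[-0.336,-0.133,-0.08],"delta_rot":[0,0,-11.5],"jaw":1},{"slide":[-0.336,-0.133,-0.08],"delta_rot":[0,0,-11.5],"jaw":1},{"slide":[-0.336,-0.133,-0.08],"delta_rot":[0,0,-11.5],"jaw":1},{"slide":[-0.336,-0.133,-0.08],"delta_rot":[0,0,-11.5],"jaw":1},{"slide":[-0.336,-0.133,-0.08],"delta_rot":[0,0,-11.5],"jaw":1},{"slide":[-0.336,-0.133,-0.08],"delta_rot":[0,0,-11.5],"jaw":1},{"slide":[-0.336,-0.133,-0.08],"delta_rot":[0,0,-11.5],"jaw":1},{"slide":[-0.336,-0.133,-0.08],"delta_rot":[0,0,-11.5],"jaw":1},{"slide":[-0.336,-0.133,-0.045],"delta_rot":[0,0,-11.5],"jaw":1},{"slide":[-0.336,-0.133,-0.03],"delta_rot":[0,0,-11.5],"jaw":1},{"slide":[-0.336,-0.133,-0.03],"delta_rot":[0,0,-11.5],"jaw":1},{"slide":[-0.336,-0.133,-0.03],"delta_rot":[0,0,-11.5],"jaw":1},{"slide":[-0.336,-0.133,-0.03],"delta_rot":[0,0,-11.5],"jaw":1}]'
cat > fr.py <<'E'
from h import *
def rep(c,th,lo,hi,col=None,rad=90):
    s=sensors.state(); print('t',round(s['time'],2),np.round(np.array(s['tool_pos'])*1000,1),s['grip_width'])
    t=np.radians(th); A=np.array([[np.cos(t),-np.sin(t)],[np.sin(t),np.cos(t)]])
    for n in ('scene','top'):
        p,d=read_camera(n); W=cloud(n,d)*1000; hs=cv2.cvtColor(p,cv2.COLOR_RGB2HSV).astype(int)
        m=(d>.1)&(W[...,2]>lo)&(W[...,2]<hi)&(np.hypot(W[...,0]-c[0],W[...,1]-c[1])<rad)
        if col is not None: m&=col(hs)
        D=(W[m][:,:2]-c)@A
        if m.sum()>10: print(n,m.sum(),'x',np.percentile(D[:,0],[2,50,98]).round(1),'y',np.percentile(D[:,1],[2,50,98]).round(1),'z',np.percentile(W[m][:,2],[2,98]).round(1), 'rect',cv2.minAreaRect(np.float32(D)))
        else: print(n,m.sum())
E
python3 -c "
from fr import *
rep([514.4,-162.],9.5,25,100,lambda h:(h[...,0]>18)&(h[...,0]<34)&(h[...,1]>150)&(h[...,2]>60))"
```

```text
time: 22.45
tool_pos: [0.5152, -0.1616, 0.0196]
orientation: [[-0.166, 0.986, 0.001], [0.986, 0.166, -0.0], [-0.001, 0.001, -1.0]]
ft_force: [-0.2, -0.2, -0.7]
grip_width: 0.362
grasp_force: 60.5
t 22.45 [ 515.2 -161.6   19.6] 0.36177692738148914
scene 242 x [-14.6  -0.2  15.2] y [-10.6  26.4  35.6] z [38.3 87.5] rect ((1.1286907196044922, 8.064031600952148), (32.3657341003418, 57.94130325317383), 1.7429633140563965)
top 0
```

```bash
python3 -m handwheel '[{"slide":[0,0,0.012],"delta_rot":[0,0,0],"jaw":1},{"slide":[0,0,0.021],"delta_rot":[0,0,0],"jaw":1},{"slide":[0,0,0.0265],"delta_rot":[0,0,0],"jaw":1},{"slide":[0,0,0.0265],"delta_rot":[0,0,0],"jaw":1},{"slide":[0,0,0.0265],"delta_rot":[0,0,0],"jaw":1},{"slide":[0,0,0.0265],"delta_rot":[0,0,0],"jaw":0.35},{"slide":[0,0,0.0265],"delta_rot":[0,0,0],"jaw":0.35},{"slide":[0,0,0.0265],"delta_rot":[0,0,0],"jaw":0.35},{"slide":[0,0,0.0265],"delta_rot":[0,0,0],"jaw":0.35},{"slide":[0,0,0],"delta_rot":[0,0,0],"jaw":0.35},{"slide":[0,0,-0.04],"delta_rot":[0,0,0],"jaw":0.35},{"slide":[0,0,-0.08],"delta_rot":[0,0,0],"jaw":0.35},{"slide":[0,0,-0.11],"delta_rot":[0,0,0],"jaw":0.35},{"slide":[0,0,-0.11],"delta_rot":[0,0,0],"jaw":0.35},{"slide":[0,0,-0.11],"delta_rot":[0,0,0],"jaw":0.35}]'; python3 plan.py 580,-314.5,130,9.5 580,-314.5,5,9.5
```

```text
time: 23.8
tool_pos: [0.516, -0.1625, 0.1311]
orientation: [[-0.165, 0.986, 0.005], [0.986, 0.165, -0.002], [-0.003, 0.004, -1.0]]
ft_force: [0.6, 0.5, 0.5]
grip_width: 0.645
grasp_force: 0.0
t 23.8 p [ 516.  -162.5  131.1] w 0.645 q [-0.49  0.05  1.97  0.    1.12 -0.66]
580,-314.5,130,9.5 slide [-0.1605, 0.0381, 0.0017] rot [0.2, 0.2, -0.0] rows 4.0
580,-314.5,5,9.5 slide [-0.1601, 0.0376, 0.1267] rot [0.2, 0.2, -0.0] rows 5.0
```

Run:
```python
from h import *
a=np.load('top0.npz'); W=cloud('top',a['d'])*1000; m=(a['d']>.1)&(W[...,0]>600)&(W[...,0]<900)&(W[...,1]<-230)&(W[...,1]>-480)&(W[...,2]>20)
w=W[m]
for y in range(-480,-230,25):
    k=w[(w[:,1]>=y)&(w[:,1]<y+25)]; print(y,len(k),np.percentile(k[:,0],[1]).round() if len(k)>5 else '',np.percentile(k[:,2],95).round() if len(k)>5 else '')
```

```text
-480 470 [695.] 89.0
-455 469 [695.] 90.0
-430 482 [691.] 89.0
-405 489 [693.] 91.0
-380 479 [693.] 90.0
-355 477 [693.] 89.0
-330 473 [693.] 89.0
-305 490 [693.] 89.0
-280 0  
-255 0
```

```bash
python3 -m handwheel '[{"slide":[-0.16,0.0385,0],"delta_rot":[0,0,0],"jaw":0.35},{"slide":[-0.16,0.0385,0],"delta_rot":[0,0,0],"jaw":0.35},{"slide":[-0.16,0.0385,0],"delta_rot":[0,0,0],"jaw":0.35},{"slide":[-0.16,0.0385,0],"delta_rot":[0,0,0],"jaw":0.35},{"slide":[-0.16,0.0385,0],"delta_rot":[0,0,0],"jaw":0.35},{"slide":[-0.16,0.0385,0.01],"delta_rot":[0,0,0],"jaw":0.35},{"slide":[-0.16,0.0385,0.04],"delta_rot":[0,0,0],"jaw":0.35},{"slide":[-0.16,0.0385,0.075],"delta_rot":[0,0,0],"jaw":0.35},{"slide":[-0.16,0.0385,0.11],"delta_rot":[0,0,0],"jaw":0.35},{"slide":[-0.16,0.0385,0.129],"delta_rot":[0,0,0],"jaw":0.35},{"slide":[-0.16,0.0385,0.129],"delta_rot":[0,0,0],"jaw":0.35},{"slide":[-0.16,0.0385,0.129],"delta_rot":[0,0,0],"jaw":0.35},{"slide":[-0.16,0.0385,0.129],"delta_rot":[0,0,0],"jaw":1},{"slide":[-0.16,0.0385,0.129],"delta_rot":[0,0,0],"jaw":1},{"slide":[-0.16,0.0385,0.129],"delta_rot":[0,0,0],"jaw":1},{"slide":[-0.16,0.0385,0.129],"delta_rot":[0,0,0],"jaw":1},{"slide":[-0.16,0.0385,0.129],"delta_rot":[0,0,0],"jaw":1},{"slide":[-0.16,0.0385,0.129],"delta_rot":[0,0,0],"jaw":1}]'; python3 plan.py 580,-314.5,90,9.5 497,-51.6,90,9.5 497,-51.6,35,9.5
```

```text
time: 25.3
tool_pos: [0.5805, -0.3141, 0.0022]
orientation: [[-0.165, 0.986, 0.004], [0.986, 0.165, -0.002], [-0.003, 0.003, -1.0]]
ft_force: [0.6, 1.6, 6.8]
grip_width: 0.32
grasp_force: 58.8
t 25.3 p [ 580.5 -314.1    2.2] w 0.32 q [-0.65  0.46  1.73  0.    0.95 -0.82]
580,-314.5,90,9.5 slide [-0.0005, -0.0003, -0.0878] rot [0.2, 0.2, -0.0] rows 2.1
497,-51.6,90,9.5 slide [0.2724, -0.0388, -0.0887] rot [0.2, 0.2, -0.0] rows 6.9
497,-51.6,35,9.5 slide [0.2726, -0.0389, -0.0337] rot [0.2, 0.2, -0.0] rows 6.7
```

```bash
python3 -m handwheel '[{"slide":[0,0,-0.04],"delta_rot":[0,0,0],"jaw":1},{"slide":[0,0,-0.08],"delta_rot":[0,0,0],"jaw":1},{"slide":[0,0,-0.1],"delta_rot":[0,0,0],"jaw":1},{"slide":[0,0,-0.1],"delta_rot":[0,0,0],"jaw":1},{"slide":[0.2725,-0.0385,-0.1],"delta_rot":[0,0,0],"jaw":1},{"slide":[0.2725,-0.0385,-0.1],"delta_rot":[0,0,0],"jaw":1},{"slide":[0.2725,-0.0385,-0.1],"delta_rot":[0,0,0],"jaw":1},{"slide":[0.2725,-0.0385,-0.1],"delta_rot":[0,0,0],"jaw":1},{"slide":[0.2725,-0.0385,-0.1],"delta_rot":[0,0,0],"jaw":1},{"slide":[0.2725,-0.0385,-0.1],"delta_rot":[0,0,0],"jaw":1},{"slide":[0.2725,-0.0385,-0.1],"delta_rot":[0,0,0],"jaw":1},{"slide":[0.2725,-0.0385,-0.1],"delta_rot":[0,0,0],"jaw":1},{"slide":[0.2725,-0.0385,-0.1],"delta_rot":[0,0,0],"jaw":1},{"slide":[0.2725,-0.0385,-0.065],"delta_rot":[0,0,0],"jaw":1},{"slide":[0.2725,-0.0385,-0.03],"delta_rot":[0,0,0],"jaw":1},{"slide":[0.2725,-0.0385,-0.03],"delta_rot":[0,0,0],"jaw":1},{"slide":[0.2725,-0.0385,-0.03],"delta_rot":[0,0,0],"jaw":1},{"slide":[0.2725,-0.0385,-0.03],"delta_rot":[0,0,0],"jaw":1}]'; python3 -c "
from fr import *
rep([495.9,-51.6],9.5,28,80,lambda h:(h[...,1]<60)&(h[...,2]>110),40)
rep([495.9,-51.6],9.5,60,140,lambda h:((h[...,0]<9)|(h[...,0]>172))&(h[...,1]>140)&(h[...,2]>70),50)"
```

```text
time: 26.8
tool_pos: [0.4969, -0.0519, 0.0307]
orientation: [[-0.164, 0.986, 0.001], [0.986, 0.164, -0.001], [-0.001, 0.001, -1.0]]
ft_force: [1.0, 0.2, 0.2]
grip_width: 0.323
grasp_force: 58.9
t 26.8 [496.9 -51.9  30.7] 0.32319201394132535
scene 118 x [-23.7  -3.5  15.6] y [-7.6  6.7 10.7] z [33.9 78.5] rect ((-2.2694549560546875, 1.4046001434326172), (21.640649795532227, 46.219364166259766), 86.71726989746094)
top 0
t 26.9 [498.  -51.9  32. ] 0.31552656022223313
scene 76 x [-11.7   3.4  18.1] y [-9.2  6.2 16.1] z [ 93.5 133.3] rect ((4.234504699707031, 3.557933807373047), (11.80311393737793, 40.86760711669922), 49.97800827026367)
top 0
```

Run:
```python
from h import *
p,d=read_camera('scene'); W=cloud('scene',d)*1000; hs=cv2.cvtColor(p,cv2.COLOR_RGB2HSV).astype(int)
m=((hs[...,0]<9)|(hs[...,0]>172))&(hs[...,1]>140)&(hs[...,2]>70)&(d>.1)&(np.hypot(W[...,0]-496,W[...,1]+52)<50)
ys,xs=np.nonzero(m); print(m.sum(),xs.min(),xs.max(),xs.mean(),ys.min(),ys.max())
for r in range(ys.min(),ys.max()+1): 
    x=xs[ys==r]; 
    if len(x): print(r,x.min(),x.max(),end='; ')
print()
for z in (.03,.06,.09,.119): print(z,px('scene',[[.4959,-.0516,z]]).round(1), px('scene',[[.5059,-.0516,z],[.4959,-.0416,z]]).round(1).tolist())
m=(hs[...,1]<60)&(hs[...,2]>110)&(d>.1)&(np.hypot(W[...,0]-496,W[...,1]+52)<40)&(W[...,2]>25)&(W[...,2]<80)
ys,xs=np.nonzero(m)
for r in range(ys.min(),ys.max()+1): 
    x=xs[ys==r]; 
    if len(x): print(r,x.min(),x.max(),end='; ')
```

```text
81 271 278 274.0740740740741 166 179
166 273 275; 167 272 276; 168 272 276; 169 271 276; 170 271 276; 171 271 277; 172 271 277; 173 271 277; 174 271 277; 175 271 277; 176 271 278; 177 271 277; 178 273 277; 179 275 276; 
0.03 [[275.3 194.9]] [[272.8, 193.1], [272.7, 196.6]]
0.06 [[275.6 186.8]] [[273.1, 185.0], [273.0, 188.5]]
0.09 [[276.  178.4]] [[273.4, 176.6], [273.3, 180.1]]
0.119 [[276.3 169.9]] [[273.6, 168.1], [273.6, 171.6]]
180 271 271; 181 267 271; 182 267 272; 183 271 276; 184 271 276; 185 271 284; 186 271 283; 187 271 281; 188 271 280; 189 271 280; 190 271 280; 191 271 280; 192 271 280; 193 271 279; 194 271 279; 195 273 279;
```

```bash
python3 -m handwheel '[{"slide":[0,0,0.012],"delta_rot":[0,0,0],"jaw":1},{"slide":[0,0,0.021],"delta_rot":[0,0,0],"jaw":1},{"slide":[0,0,0.0265],"delta_rot":[0,0,0],"jaw":1},{"slide":[0,0,0.0265],"delta_rot":[0,0,0],"jaw":1},{"slide":[0,0,0.0265],"delta_rot":[0,0,0],"jaw":1},{"slide":[0,0,0.0265],"delta_rot":[0,0,0],"jaw":0.4},{"slide":[0,0,0.0265],"delta_rot":[0,0,0],"jaw":0.4},{"slide":[0,0,0.0265],"delta_rot":[0,0,0],"jaw":0.4},{"slide":[0,0,0.0265],"delta_rot":[0,0,0],"jaw":0.4},{"slide":[0,0,0.01],"delta_rot":[0,0,0],"jaw":0.4},{"slide":[0,0,-0.03],"delta_rot":[0,0,0],"jaw":0.4},{"slide":[0,0,-0.07],"delta_rot":[0,0,0],"jaw":0.4},{"slide":[0,0,-0.11],"delta_rot":[0,0,0],"jaw":0.4},{"slide":[0,0,-0.11],"delta_rot":[0,0,0],"jaw":0.4},{"slide":[0,0,-0.11],"delta_rot":[0,0,0],"jaw":0.4}]'; python3 plan.py 560,330,140,4.9
```

```text
time: 28.3
tool_pos: [0.4979, -0.0514, 0.1427]
orientation: [[-0.165, 0.986, 0.006], [0.986, 0.165, -0.002], [-0.003, 0.006, -1.0]]
ft_force: [0.0, 0.5, -0.7]
grip_width: 0.602
grasp_force: 0.0
t 28.3 p [497.9 -51.4 142.7] w 0.602 q [-0.31 -0.06  2.05 -0.    1.14 -0.47]
560,330,140,4.9 slide [0.3659, 0.1242, 0.0024] rot [0.3, 0.2, 4.6] rows 9.3
```

```bash
python3 -m handwheel '[{"slide":[0.25,0.05,0],"delta_rot":[0,0,4.6],"jaw":0},{"slide":[0.25,0.05,0],"delta_rot":[0,0,4.6],"jaw":0},{"slide":[0.25,0.05,0],"delta_rot":[0,0,4.6],"jaw":0},{"slide":[0.25,0.05,0],"delta_rot":[0,0,4.6],"jaw":0},{"slide":[0.25,0.05,0],"delta_rot":[0,0,4.6],"jaw":0},{"slide":[0.25,0.05,0],"delta_rot":[0,0,4.6],"jaw":0},{"slide":[0.498,0.005,0],"delta_rot":[0,0,4.6],"jaw":0},{"slide":[0.498,0.005,0],"delta_rot":[0,0,4.6],"jaw":0},{"slide":[0.498,0.005,0],"delta_rot":[0,0,4.6],"jaw":0},{"slide":[0.498,0.005,0],"delta_rot":[0,0,4.6],"jaw":0},{"slide":[0.498,0.005,0],"delta_rot":[0,0,4.6],"jaw":0},{"slide":[0.498,0.005,0],"delta_rot":[0,0,4.6],"jaw":0},{"slide":[0.498,0.005,0],"delta_rot":[0,0,4.6],"jaw":0},{"slide":[0.498,0.005,0],"delta_rot":[0,0,4.6],"jaw":0},{"slide":[0.498,0.005,0],"delta_rot":[0,0,4.6],"jaw":0}]'
python3 - <<'E'
from h import *
P=[];Dp=[]
for i in range(6):
    q,e=read_camera('top'); P.append(q.astype(float)); Dp.append(np.where(e>.1,e,np.nan))
q=np.mean(P,0).round().astype(np.uint8); e=np.nan_to_num(np.nanmedian(Dp,0)); np.savez('fin.npz',p=q,d=e)
cv2.imwrite('pics/f1.png',cv2.resize(q[165:225,185:335][...,::-1],(800,320),interpolation=cv2.INTER_CUBIC))
hs=cv2.cvtColor(q,cv2.COLOR_RGB2HSV).astype(int); h,S,v=[hs[...,i] for i in range(3)]; W=cloud('top',e)*1000
uv=np.argwhere(np.ones((384,512)))[:,::-1]
def fit(k,c,th,z,mask,hx,hy):
    w=at_z('top',uv,z/1000).reshape(384,512,3)*1000; t=np.radians(th)
    D=(w[...,:2]-c)@np.array([[np.cos(t),-np.sin(t)],[np.sin(t),np.cos(t)]])
    m=mask&(np.abs(D[...,0])<hx)&(np.abs(D[...,1])<hy)
    n,l,st,_=cv2.connectedComponentsWithStats(m.astype(np.uint8)); m=l==1+np.argmax(st[1:,4])
    r=cv2.minAreaRect(np.float32(D[m])); print(k,m.sum(),'mean',D[m].mean(0).round(1),'rect',np.round(r[0],1),np.round(r[1],1),round(r[2],1),'z',np.median(W[m][:,2]).round(1))
Z=W[...,2]
fit('eraser top',[505.9,127.3],4.9,35,(Z>29),40,80)
fit('marker',[432.2,121.0],4.9,11,(S<60)&(v>150)|((h<6)|(h>174))&(S>150),13.5,75)
fit('cutter',[433.8,-128.9],9.5,17,(S<60)&(v>130),21,88)
fit('tape',[514.4,-162.0],9.5,63,(Z>50),30,50)
fit('tape all',[514.4,-162.0],9.5,40,(Z>20),45,60)
fit('glue',[495.9,-51.6],9.5,92,(Z>82),40,40)
E
```

```text
time: 29.55
tool_pos: [0.4175, 0.4403, 0.1373]
orientation: [[-0.087, 0.996, -0.003], [0.996, 0.087, -0.003], [-0.003, -0.003, -1.0]]
ft_force: [0.4, 0.1, -0.1]
grip_width: 0.999
grasp_force: 0.0
eraser top 544 mean [-2.6 -0.6] rect [-2.8 -0.5] [127.3  47.3] 89.0 z 33.7
marker 115 mean [ -0.8 -21.2] rect [ -0.7 -21.6] [14.  90.2] 0.1 z 16.7
cutter 413 mean [-0.   5.1] rect [0.4 2.2] [ 30.4 157.3] 2.8 z 15.5
tape 153 mean [-3.1  2.5] rect [-3.6  4.2] [51.1 33.7] 87.4 z 59.1
tape all 225 mean [-2.3  2.8] rect [-2.   3.1] [36.7 68. ] 0.5 z 55.7
glue 67 mean [-3.2 -3.5] rect [-3.9 -3.9] [24.9 25.2] 78.9 z 91.2
```

View pics/f1.png

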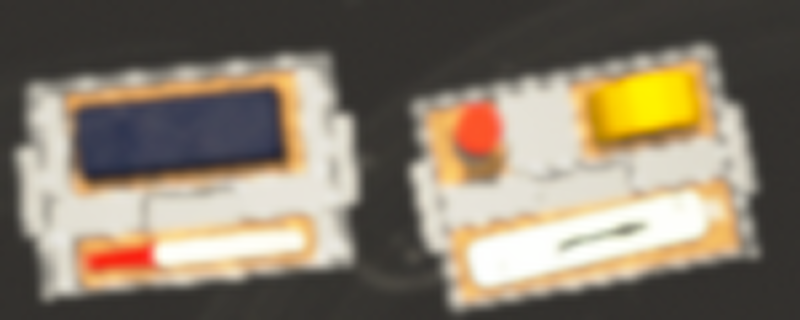

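The final view shows all five items in their bays: eraser around (180,135), marker (195,250), cutter (595,240), tape (645,105) and glue (478,130), with the glue a little right of its bay's middle. I'll quantify the offsets with edge profiles and both cameras.

```bash
cat > prof.py <<'E'
from h import *
def prof(img,n,c,th,axis,rng,z,offs):
    t=np.radians(th); ax=np.array([np.cos(t),np.sin(t)]); ay=np.array([-np.sin(t),np.cos(t)])
    if axis=='y': ax,ay=ay,ax
    out=[]
    for s in rng:
        P=np.array([[*(np.array(c)+s*ax+o*ay),z] for o in offs])/1000
        uv=px(n,P).astype(np.float32); out.append(cv2.remap(img,uv[:,:1],uv[:,1:],cv2.INTER_LINEAR).reshape(-1,3).mean(0))
    return np.array(out)
E
python3 - <<'E'
from prof import *
q=np.load('fin.npz')['p']; p=np.mean([read_camera('scene')[0].astype(float) for _ in range(6)],0).round().astype(np.uint8); np.save('scn.npy',p)
I={'top':q,'scene':p}
def show(k,c,th,axis,rng,z,offs,ns=('top','scene')):
    for n in ns: 
        o=prof(I[n],n,c,th,axis,rng,z,offs); print(k,n,axis,'z',z); print(' '.join(f'{s}:{int(a[0])}/{int(a[2])}' for s,a in zip(rng,o)))
E_=[505.9,127.3]; r=list(range(-44,46,2))
show('er',E_,4.9,'x',r,3,[40,45,50],('top','scene'))
show('er',E_,4.9,'x',r,35,[40,45,50],('top','scene'))
G=[495.9,-51.6]; r=list(range(-34,36,2))
show('gl',G,9.5,'y',r,3,[-10,-8,-6],('top',))
show('gl',G,9.5,'y',r,3,[-20,-18],('top',))
for n in I:
    hs=cv2.cvtColor(I[n],cv2.COLOR_RGB2HSV).astype(int); m=((hs[...,0]<9)|(hs[...,0]>172))&(hs[...,1]>130)&(hs[...,2]>60)
    f=px(n,[[.4959,-.0516,.092]])[0]; yy,xx=np.mgrid[:384,:512]; m&=np.hypot(xx-f[0],yy-f[1])<22; ys,xs=np.nonzero(m)
    print(n,'pred top centre',f.round(1),'mask',xs.min(),xs.max(),xs.mean().round(1),ys.min(),ys.max(),ys.mean().round(1),m.sum())
E
```

```text
er top x z 3
-44:229/215 -42:229/215 -40:229/215 -38:230/215 -36:229/210 -34:226/199 -32:211/172 -30:190/139 -28:163/103 -26:133/75 -24:100/56 -22:73/53 -20:51/55 -18:46/63 -16:46/71 -14:49/77 -12:52/80 -10:54/81 -8:54/81 -6:55/82 -4:55/82 -2:55/81 0:53/81 2:53/81 4:53/81 6:53/81 8:54/81 10:55/82 12:58/83 14:61/84 16:63/85 18:67/85 20:75/83 22:97/82 24:131/81 26:170/88 28:203/97 30:212/107 32:207/116 34:188/124 36:172/131 38:155/133 40:137/122 42:115/105 44:91/82
er scene x z 3
-44:184/169 -42:183/169 -40:182/168 -38:182/167 -36:182/168 -34:183/168 -32:183/168 -30:184/168 -28:184/165 -26:176/151 -24:156/123 -22:121/86 -20:82/54 -18:51/36 -16:40/33 -14:36/35 -12:36/37 -10:35/39 -8:35/40 -6:35/41 -4:35/43 -2:35/45 0:37/48 2:40/52 4:43/56 6:45/59 8:46/60 10:45/60 12:45/60 14:44/60 16:44/59 18:44/59 20:45/60 22:45/60 24:46/60 26:46/60 28:47/60 30:48/61 32:48/61 34:47/60 36:45/59 38:46/60 40:56/66 42:83/86 44:117/112
er top x z 35
-44:229/214 -42:229/214 -40:231/212 -38:228/201 -36:222/182 -34:202/150 -32:176/115 -30:144/81 -28:110/62 -26:79/52 -24:56/54 -22:47/61 -20:47/71 -18:50/76 -16:
[... 962 characters left out ...]
62/86 6:173/91 8:195/95 10:217/98 12:231/99 14:239/101 16:241/104 18:238/113 20:233/124 22:224/142 24:215/158 26:207/171 28:200/175 30:195/176 32:186/169 34:176/160
gl top y z 3
-34:228/216 -32:227/214 -30:226/212 -28:226/207 -26:224/199 -24:222/182 -22:217/161 -20:207/136 -18:194/114 -16:177/93 -14:168/82 -12:160/73 -10:159/71 -8:158/71 -6:159/73 -4:160/74 -2:161/76 0:165/77 2:173/81 4:188/84 6:206/90 8:228/98 10:238/106 12:245/112 14:248/116 16:248/121 18:247/124 20:239/133 22:230/143 24:220/160 26:214/177 28:218/193 30:220/201 32:222/204 34:209/192
top pred top centre [273.5 188. ] mask 271 278 274.5 184 193 188.8 66
scene pred top centre [276.  177.8] mask 271 282 276.1 173 187 179.9 143
```

The eraser, marker, cutter and tape are within about 2 mm of their bay centres. The glue is about 3.5 mm off toward -y, so I'll re-grip it and shift it.

```bash
python3 plan.py 540,200,141,9.5 497,-51.9,141,9.5
```

```text
t 30.15 p [418.8 441.1 139.9] w 0.999 q [ 0.64  0.19  1.79 -0.    1.16  0.56]
540,200,141,9.5 slide [-0.2505, 0.1002, -0.0011] rot [0.0, -0.0, -4.6] rows 6.5
497,-51.9,141,9.5 slide [-0.4978, 0.036, -0.0012] rot [0.0, -0.0, -4.6] rows 12.0
```

```bash
python3 -m handwheel '[{"slide":[-0.25,0.1,-0.001],"delta_rot":[0,0,-4.6],"jaw":0.4},{"slide":[-0.25,0.1,-0.001],"delta_rot":[0,0,-4.6],"jaw":0.4},{"slide":[-0.25,0.1,-0.001],"delta_rot":[0,0,-4.6],"jaw":0.4},{"slide":[-0.25,0.1,-0.001],"delta_rot":[0,0,-4.6],"jaw":0.4},{"slide":[-0.25,0.1,-0.001],"delta_rot":[0,0,-4.6],"jaw":0.4},{"slide":[-0.25,0.1,-0.001],"delta_rot":[0,0,-4.6],"jaw":0.4},{"slide":[-0.498,0.036,-0.001],"delta_rot":[0,0,-4.6],"jaw":0.4},{"slide":[-0.498,0.036,-0.001],"delta_rot":[0,0,-4.6],"jaw":0.4},{"slide":[-0.498,0.036,-0.001],"delta_rot":[0,0,-4.6],"jaw":0.4},{"slide":[-0.498,0.036,-0.001],"delta_rot":[0,0,-4.6],"jaw":0.4},{"slide":[-0.498,0.036,-0.001],"delta_rot":[0,0,-4.6],"jaw":0.4},{"slide":[-0.498,0.036,-0.001],"delta_rot":[0,0,-4.6],"jaw":0.4},{"slide":[-0.498,0.036,-0.001],"delta_rot":[0,0,-4.6],"jaw":0.4},{"slide":[-0.498,0.036,-0.001],"delta_rot":[0,0,-4.6],"jaw":0.4},{"slide":[-0.498,0.036,-0.001],"delta_rot":[0,0,-4.6],"jaw":0.4},{"slide":[-0.498,0.036,-0.001],"delta_rot":[0,0,-4.6],"jaw":0.4}]'; python3 plan.py 497,-51.9,4.5,9.5
```

```text
time: 31.48
tool_pos: [0.4971, -0.0514, 0.1408]
orientation: [[-0.165, 0.986, 0.0], [0.986, 0.165, 0.0], [0.0, 0.0, -1.0]]
ft_force: [-0.6, 1.1, 0.6]
grip_width: 0.6
grasp_force: 0.0
t 31.48 p [497.1 -51.4 140.8] w 0.6 q [-0.31 -0.05  2.05  0.    1.14 -0.47]
497,-51.9,4.5,9.5 slide [-0.0005, -0.0002, 0.1363] rot [0.0, -0.0, -0.0] rows 3.3
```

```bash
python3 -m handwheel '[{"slide":[0,0,0.04],"delta_rot":[0,0,0],"jaw":0.4},{"slide":[0,0,0.075],"delta_rot":[0,0,0],"jaw":0.4},{"slide":[0,0,0.11],"delta_rot":[0,0,0],"jaw":0.4},{"slide":[0,0,0.131],"delta_rot":[0,0,0],"jaw":0.4},{"slide":[0,0,0.131],"delta_rot":[0,0,0],"jaw":0.4},{"slide":[0,0,0.131],"delta_rot":[0,0,0],"jaw":0.4},{"slide":[0,0,0.131],"delta_rot":[0,0,0],"jaw":1},{"slide":[0,0,0.131],"delta_rot":[0,0,0],"jaw":1},{"slide":[0,0,0.131],"delta_rot":[0,0,0],"jaw":1},{"slide":[0,0,0.131],"delta_rot":[0,0,0],"jaw":1},{"slide":[0,0,0.131],"delta_rot":[0,0,0],"jaw":1},{"slide":[0,0,0.128],"delta_rot":[0,0,0],"jaw":1},{"slide":[0,0,0.128],"delta_rot":[0,0,0],"jaw":1},{"slide":[0.0035,0.0015,0.128],"delta_rot":[0,0,0],"jaw":1},{"slide":[0.0035,0.0015,0.128],"delta_rot":[0,0,0],"jaw":1},{"slide":[0.0035,0.0015,0.1305],"delta_rot":[0,0,0],"jaw":1},{"slide":[0.0035,0.0015,0.131],"delta_rot":[0,0,0],"jaw":1},{"slide":[0.0035,0.0015,0.131],"delta_rot":[0,0,0],"jaw":1}]'; python3 plan.py
```

```text
time: 32.98
tool_pos: [0.4981, -0.0482, 0.0121]
orientation: [[-0.166, 0.986, -0.002], [0.986, 0.166, 0.0], [0.001, -0.002, -1.0]]
ft_force: [-5.8, 2.8, 16.1]
grip_width: 0.323
grasp_force: 61.4
t 32.98 p [498.1 -48.2  12.1] w 0.323 q [-0.3   0.14  2.12 -0.    0.88 -0.47]
```

```bash
python3 -m handwheel '[{"slide":[0,0,0],"delta_rot":[0,0,0],"jaw":0.4},{"slide":[0,0,0],"delta_rot":[0,0,0],"jaw":0.4},{"slide":[0,0,0],"delta_rot":[0,0,0],"jaw":0.4},{"slide":[0,0,0],"delta_rot":[0,0,0],"jaw":0.4},{"slide":[0,0,-0.02],"delta_rot":[0,0,0],"jaw":0.4},{"slide":[0,0,-0.055],"delta_rot":[0,0,0],"jaw":0.4},{"slide":[0,0,-0.095],"delta_rot":[0,0,0],"jaw":0.4},{"slide":[0,0,-0.13],"delta_rot":[0,0,0],"jaw":0.4},{"slide":[0.1,0,-0.13],"delta_rot":[0,0,0],"jaw":0.4},{"slide":[0.25,0.05,-0.13],"delta_rot":[0,0,4.6],"jaw":0.4},{"slide":[0.25,0.05,-0.13],"delta_rot":[0,0,4.6],"jaw":0.4},{"slide":[0.25,0.05,-0.13],"delta_rot":[0,0,4.6],"jaw":0.4},{"slide":[0.25,0.05,-0.13],"delta_rot":[0,0,4.6],"jaw":0.4},{"slide":[0.498,0.005,-0.13],"delta_rot":[0,0,4.6],"jaw":0.4},{"slide":[0.498,0.005,-0.13],"delta_rot":[0,0,4.6],"jaw":0.4},{"slide":[0.498,0.005,-0.13],"delta_rot":[0,0,4.6],"jaw":0.4},{"slide":[0.498,0.005,-0.13],"delta_rot":[0,0,4.6],"jaw":0.4},{"slide":[0.498,0.005,-0.13],"delta_rot":[0,0,4.6],"jaw":0.4},{"slide":[0.498,0.005,-0.13],"delta_rot":[0,0,4.6],"jaw":0.4},{"slide":[0.498,0.005,-0.13],"delta_rot":[0,0,4.6],"jaw":0.4}]'
python3 - <<'E'
from h import *
I={n:np.mean([read_camera(n)[0].astype(float) for _ in range(4)],0).round().astype(np.uint8) for n in ('top','scene')}; yy,xx=np.mgrid[:384,:512]
for n in I:
    hs=cv2.cvtColor(I[n],cv2.COLOR_RGB2HSV).astype(int); m=((hs[...,0]<9)|(hs[...,0]>172))&(hs[...,1]>130)&(hs[...,2]>60)
    f=px(n,[[.4959,-.0516,.092]])[0]; m&=np.hypot(xx-f[0],yy-f[1])<22; ys,xs=np.nonzero(m)
    print(n,'pred',f.round(1),'mask',xs.min(),xs.max(),xs.mean().round(1),ys.min(),ys.max(),ys.mean().round(1),m.sum())
q,e=read_camera('top'); W=cloud('top',e); 
for k,c in {'stamp':(583,309),'notes':(657,-171.6)}.items():
    w=W[(e>.1)&(W[...,2]>.009)&(np.hypot(W[...,0]*1000-c[0],W[...,1]*1000-c[1])<60)]*1000; print(k,np.round(cv2.minAreaRect(np.float32(w[:,:2]))[0],1))
E
```

```text
time: 34.65
tool_pos: [0.4207, 0.4412, 0.139]
orientation: [[-0.086, 0.996, -0.001], [0.996, 0.086, -0.001], [-0.001, -0.001, -1.0]]
ft_force: [0.9, -0.0, -0.3]
grip_width: 0.597
grasp_force: 0.0
top pred [273.5 188. ] mask 270 277 273.1 184 193 188.7 64
scene pred [276.  177.8] mask 270 281 275.1 174 188 180.3 142
stamp [583.  308.5]
notes [ 656.8 -171.7]
```

```bash
python3 -c "
from rig import manip
print(manip.close_job())"
```

```text
the job is handed in; nothing more can be done
None
```

The job is handed in at about 35 s of the 109 s allowed: all five items rest in their bays, by my camera measurements within about 3 mm of the middle (the cutter turned about 3° in its bay), and the stamp and notes have not moved.

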